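# Pack the alignment rods in the spare-parts case

## Task

Lift the lid of the grey case until it rests open on its stop, then push every rod from the draining rack through a hole in the deck until its flange lies on the deck, one rod to a hole. When all the rods are in, shut the lid fully; leave the flask, the beaker and the brown bottle where they are.

Things in the scene. Friction and masses are not known exactly. Their poses are not given: they have to be found in the camera images.
- case: Grey case, fixed, a hollow box 130 mm deep (its x) x 150 mm long (its y), flat deck 70 mm above the bench under the hinged lid. Origin: centre of its underside, z up; its +x points to the hinge side, -x to the handle side (roughly the robot's left). The 12 mm deck has a row of four through holes 34 mm apart along y, 95 mm from the hinge line; floor 66 mm below deck top.
- lid (a joint): Lid angle, rad: 0 shut, 1.95 open on its stop, leaning back past upright. Hollow cover, 130 mm from hinge to front wall, 44 mm high, 150 mm long, walls 3 mm, 0.25 kg; hinge line along the case's y. Swings freely: below about 1.2 rad it falls shut, above it falls open and stays there by its weight. Needs 1 to 2 N.
- lid_hinge (a point): Middle of the lid's hinge line, at deck height (70 mm above the bench). Axes as the case's.
- lid_bar (a point): Middle of the steel handle bar on the lid's front wall: round, 10 mm thick, 90 mm long along the case's y, held 42 mm off the wall by a leg at each end (clear gap behind it 37 mm). With the lid shut it is 172 mm from the hinge line towards the case's -x and 20 mm above it; it turns with the lid about the hinge. Its axes turn with the lid; y along the bar.
- rack: White draining rack, a block 94 x 94 x 46 mm, loose, 0.8 kg, origin at the centre of its underside. Four round slots at +-24 mm along its x and y, 14.5 mm wide and 42 mm deep. Some slots may be empty. It need not stay where it is. On its left a screen (to 455 mm ahead, 370 mm high), beyond it a tower of like height from 600 mm ahead.
- hole_0 (a point): Centre of a hole's mouth, at deck height. The hole is 15 mm wide, chamfered, and goes through the 12 mm deck. Any rod may go in any hole. Axes as the case's.
- hole_1 (a point): Centre of a hole's mouth, at deck height. The hole is 15 mm wide, chamfered, and goes through the 12 mm deck. Any rod may go in any hole. Axes as the case's.
- hole_2 (a point): Centre of a hole's mouth, at deck height. The hole is 15 mm wide, chamfered, and goes through the 12 mm deck. Any rod may go in any hole. Axes as the case's.
- hole_3 (a point): Centre of a hole's mouth, at deck height. The hole is 15 mm wide, chamfered, and goes through the 12 mm deck. Any rod may go in any hole. Axes as the case's.
- rod_0: Steel alignment rod, 86 mm long, at the start upright in a rack slot with its tip 4 mm above the bench; may be absent. Origin at the centre of the tip's flat end, z along the rod to the head. Stem 12 mm thick with a tapered tip (9 mm flat, taper 4 mm long); flange 19 mm wide from 54 to 58 mm; black round grip head 15 mm thick from 58 to 86 mm. 60 g. Pushed home, the flange lies on the deck.
- rod_1: Steel alignment rod, 86 mm long, at the start upright in a rack slot with its tip 4 mm above the bench; may be absent. Origin at the centre of the tip's flat end, z along the rod to the head. Stem 12 mm thick with a tapered tip (9 mm flat, taper 4 mm long); flange 19 mm wide from 54 to 58 mm; black round grip head 15 mm thick from 58 to 86 mm. 60 g. Pushed home, the flange lies on the deck.
- rod_2: Steel alignment rod, 86 mm long, at the start upright in a rack slot with its tip 4 mm above the bench; may be absent. Origin at the centre of the tip's flat end, z along the rod to the head. Stem 12 mm thick with a tapered tip (9 mm flat, taper 4 mm long); flange 19 mm wide from 54 to 58 mm; black round grip head 15 mm thick from 58 to 86 mm. 60 g. Pushed home, the flange lies on the deck.
- rod_3: Steel alignment rod, 86 mm long, at the start upright in a rack slot with its tip 4 mm above the bench; may be absent. Origin at the centre of the tip's flat end, z along the rod to the head. Stem 12 mm thick with a tapered tip (9 mm flat, taper 4 mm long); flange 19 mm wide from 54 to 58 mm; black round grip head 15 mm thick from 58 to 86 mm. 60 g. Pushed home, the flange lies on the deck.
- volumetric_flask: Loose bystander; origin at the centre of its underside. Glass volumetric flask, 62 mm wide, 188 mm high, beyond the case.
- beaker: Loose bystander; origin at the centre of its underside. Glass beaker, 65 mm wide, 78 mm high, beyond the case on the right.
- brown_bottle: Loose bystander; origin at the centre of its underside. Brown reagent bottle, 66 mm wide, 165 mm high, at the far left beyond the screen.

How it is judged:
By the outcome, as a careful person would: the job done as asked, in the order asked, and still so for the second after the job is handed in, with the robot touching nothing.
Of rod_0, rod_1, rod_2, rod_3 only 3 to 4 are there at a start; the rules pass over those that are not, and their reading is None.
At some moment in a run one of rack may be knocked a few centimetres aside while the robot is not near it.
It also fails if it takes over 210 s, if anything falls off the work surface, if the arm or the gripper's body presses on something with over 40 N, if the wrist force passes 120 N, or if a joint passes its speed limit or range.

## Robot

A 7-joint arm with a two-finger parallel gripper is mounted at the origin on the work surface; the furniture and walls round the work are solid. World frame = base frame: x ahead of the robot, y to its left, z up, the work surface at z = 0. Lengths are in mm, angles in rad, forces in N, time in s.
With the tool pointing down it reaches from about 375 to 925 mm from the base axis. Payload 3.1 kg.
Tool frame: the origin (TCP) lies at the very end of the fingers, on their centre line; the grasp point (between the pads) lies 19 mm behind it (manip.grasp_offset is the distance from the TCP to the grasp point, in mm); z points along the fingers, y is the line along which they close (so a half turn about z gives the same grasp; the last joint's range is limited). The gripper opens to 85 mm and grips with 20 to 120 N. Pads are 22 mm wide; open, the fingers measure 114 mm over their backs; the gripper's body (76 mm by 85 mm) begins 54 mm behind the grasp point. The pads swing forward as they close: fully open they stand 13 mm farther back than shut.
Start: joints at [-1.335, 0.383, 0.044, 1.598, -0.018, 1.161, -0.05], TCP at [212.941, 614.133, 231.269] pointing down, gripper open.
Joint ranges: [-2.61, 2.61], [-0.41, 2.15], [-1.48, 1.57], [0, 2.5], [-1.57, 4.71], [0.05, 1.97], [-2.85, 2.85]. Speed limits (rad/s): [2.79, 2.79, 3.14, 3.14, 3.14, 3.14, 3.14].

## Interface

Orientations are given as a 3x3 rotation matrix whose columns are the frame's x, y, z axes.
In Python, from rig import manip, imaging gives the robot as it stands.
- The arm moves only by the tool play_rows, never from a script. Its argument "increments" is a list of rows, each an object of numbers: "tx", "ty", "tz": the shift along the world's x, y, z in cm; "ax", "ay", "az": the turn, a rotation vector about the world's x, y, z in degrees; "jaw": the opening, from 0 (shut) to 1 (fully open). A call has exactly 8 rows; each row shifts and turns the commanded pose from where the row before left it; what a row does not reach is not made up. A row lasts 1/8 s, in which the tool goes at most 62.5 mm and 10.7 degrees, less where a joint would pass 70% of its speed; a pose out of reach is approached as far as the arm can. A call with a gripper value outside its range is refused whole. The fingers move at their own pace and stop on an object; "force" is the grip in N (left out, the last holds). Time passes only in rows, so rows that do not move let the fingers close, or fill a call up. It gives the time, the measured TCP pose, the force, the opening and the grip force at its end, in the units of the state.
- manip.observe(): the state, without advancing time (a new reading comes with each control period).
- imaging.camera(name): name is "side" or "top" or "wrist"; returns the picture (384x512x3 uint8, blue, green, red); there is no depth.
- imaging.camera_params(name): a dict with "K" (3x3 intrinsics, pixels), "D" ([k1, k2, p1, p2, k3] as OpenCV has them; the pictures are not rectified), "cam_to_world" (4x4, takes a point from camera to world coordinates). Camera axes: x right, y down, z forward; pixel columns grow to the right and rows downward; lengths in mm; the calibration is good to about 2 mm. A picture is of the moment at which its call begins: read the wrist's pose just before it. camera_params takes no time and is no camera call; for the wrist camera it gives the pose at the moment of the call.
- manip.sign_off(): hands the job in; it is judged then, once.
The state is a dict: "time": time; "q": joint angles; "dq": joint speeds; "effort": joint torques, N m; "tcp_pos": TCP position; "ee_rot": TCP orientation; "wrist_force": force on the tool from outside, world axes, zero at the start; "moment": the same for the moment, N m; "width": finger opening in mm; "grasp_force": force on a finger pad.
Only numpy, scipy, OpenCV 4.12 (cv2) and the standard library are available. Lean on these libraries where they do the work, as an engineer would, in place of code of your own. Each camera call takes 0.05 s, during which the arm holds its last target. There are 200 camera calls.

## Working session

There is one attempt and no reset: what is moved stays moved. The work goes in short steps, Python scripts to look and compute and a tool call to move; the robot and the scene stay as the last step left them, time stands still between calls to the robot, and variables do not carry over. Pictures are saved under pics/ and viewed, at most 14 in all, crops included, and the job is handed in when it is done.

Besides the shell and the picture viewer there is one more tool, called after "Emit:" by a JSON object that holds its "name" and its "arguments". play_rows: Moves the arm, as the interface text tells. Its arguments: {"type":"object","properties":{"increments":{"type":"array","items":{"type":"object","properties":{"tx":{"type":"number"},"ty":{"type":"number"},"tz":{"type":"number"},"ax":{"type":"number"},"ay":{"type":"number"},"az":{"type":"number"},"jaw":{"type":"number"}}}},"force":{"type":"number"}},"required":["increments"]}

```bash
ls; mkdir -p pics; cat > h.py <<'E'
import numpy as np, cv2
from rig import manip, imaging
def ray(name,uv,P=None):
    P=P or imaging.camera_params(name)
    K=np.array(P["K"],float);D=np.array(P["D"],float);T=np.array(P["cam_to_world"],float)
    n=cv2.undistortPoints(np.array(uv,float).reshape(-1,1,2),K,D).reshape(-1,2)
    d=np.c_[n,np.ones(len(n))]@T[:3,:3].T
    return T[:3,3],d
def onz(name,uv,z,P=None):
    o,d=ray(name,uv,P); s=(z-o[2])/d[:,2]
    return o+d*s[:,None]
def proj(name,X,P=None):
    P=P or imaging.camera_params(name)
    T=np.linalg.inv(np.array(P["cam_to_world"],float))
    r,_=cv2.Rodrigues(T[:3,:3])
    return cv2.projectPoints(np.array(X,float).reshape(-1,1,3),r,T[:3,3],np.array(P["K"],float),np.array(P["D"],float))[0].reshape(-1,2)
E
python3 - <<'E'
from h import *
s=manip.observe();print(s["tcp_pos"],np.round(s["ee_rot"],3),s["width"],manip.grasp_offset)
for n in("top","side","wrist"):
    P=imaging.camera_params(n);print(n,np.round(P["cam_to_world"],2).tolist(),np.round(P["K"],0).tolist())
    cv2.imwrite(f"pics/{n}0.png",imaging.camera(n))
E
```

```text
pics
[212.67804415 613.23239424 229.88336097] [[-0.945  0.328 -0.001]
 [ 0.328  0.945 -0.003]
 [-0.    -0.003 -1.   ]] 85.13241902975291 18.700000000000003
top [[-0.01, -0.99, 0.17, 319.59], [-1.0, 0.01, -0.0, 145.37], [-0.0, -0.17, -0.99, 1647.4], [0.0, 0.0, 0.0, 1.0]] [[477.0, 0.0, 254.0], [0.0, 477.0, 190.0], [0.0, 0.0, 1.0]]
side [[0.84, -0.38, 0.39, 230.49], [-0.54, -0.56, 0.62, -453.48], [-0.02, -0.73, -0.68, 735.34], [0.0, 0.0, 0.0, 1.0]] [[364.0, 0.0, 257.0], [0.0, 364.0, 186.0], [0.0, 0.0, 1.0]]
wrist [[0.33, 0.91, 0.25, 151.03], [0.94, -0.32, -0.09, 636.51], [-0.0, 0.26, -0.96, 373.12], [0.0, 0.0, 0.0, 1.0]] [[291.0, 0.0, 255.0], [0.0, 291.0, 189.0], [0.0, 0.0, 1.0]]
```

View pics/top0.png

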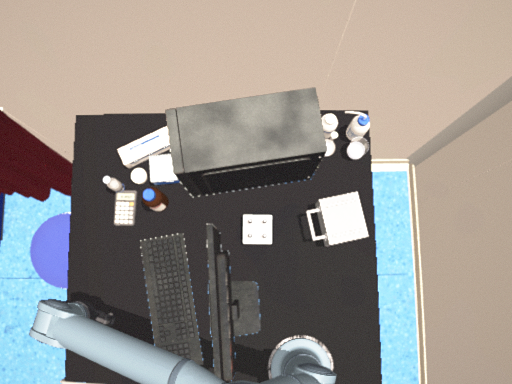

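View pics/side0.png

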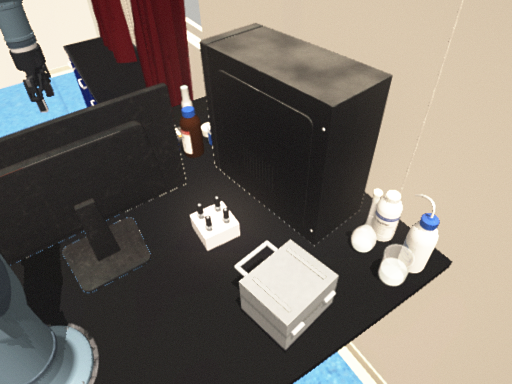

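The top view shows the rack with four rods (257,230), the case at (343,220) with its handle on the left at (315,222), the screen at x≈220 and the tower above. The side view agrees: four rods in the rack.

```bash
python3 - <<'E'
from h import *
t=cv2.imread("pics/top0.png");s=cv2.imread("pics/side0.png")
a=cv2.resize(t[180:255,230:380],(800,400),interpolation=cv2.INTER_CUBIC)
b=cv2.resize(s[190:345,180:345],(599,563),interpolation=cv2.INTER_CUBIC)[:563]
cv2.imwrite("pics/ca.png",a);cv2.imwrite("pics/cb.png",b)
g=cv2.cvtColor(t,cv2.COLOR_BGR2GRAY)
_,m=cv2.threshold(g,110,255,cv2.THRESH_BINARY)
m[:, :235]=0; m[:185]=0;m[255:]=0;m[:,372:]=0
for c in cv2.findContours(m,cv2.RETR_EXTERNAL,cv2.CHAIN_APPROX_NONE)[0]:
    if cv2.contourArea(c)<100: continue
    r=cv2.minAreaRect(c);print(r)
    bx=cv2.boxPoints(r)
    for z in(46,90,114): print(z,np.round(onz("top",bx,z)[:,:2],0).tolist())
E
```

```text
((257.0, 229.0), (30.0, 30.0), 90.0)
46 [[515.0, 187.0], [513.0, 85.0], [412.0, 88.0], [414.0, 188.0]]
90 [[509.0, 186.0], [508.0, 87.0], [410.0, 89.0], [411.0, 187.0]]
114 [[506.0, 185.0], [505.0, 88.0], [408.0, 90.0], [410.0, 186.0]]
((336.17327880859375, 219.39712524414062), (48.264015197753906, 56.42131423950195), 77.7352294921875)
46 [[553.0, -22.0], [592.0, -213.0], [430.0, -240.0], [393.0, -52.0]]
90 [[547.0, -18.0], [584.0, -203.0], [427.0, -229.0], [391.0, -46.0]]
114 [[543.0, -15.0], [580.0, -198.0], [425.0, -224.0], [390.0, -43.0]]
```

View pics/ca.png

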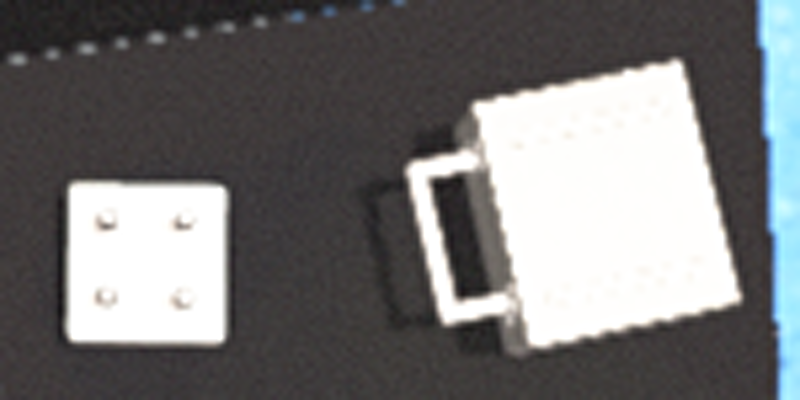

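View pics/cb.png

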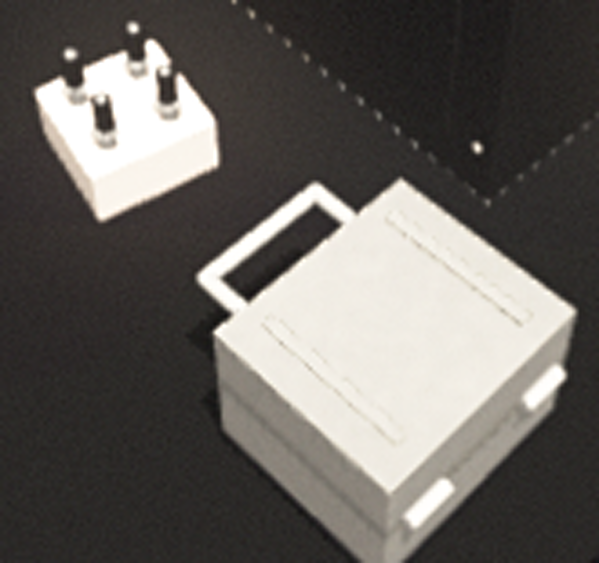

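The crops show lid-top corners (475,102), (683,62), (740,300), (530,348) and the bar from (420,168) to (450,318) in crop pixels. All four slots hold rods.

```bash
python3 - <<'E'
from h import *
f=lambda c:(np.array(c,float)+.5)/5.3333-.5+[230,180]
L=onz("top",f([(475,102),(683,62),(740,300),(530,348)]),114);print(np.round(L,0).tolist())
print("lengths",[np.linalg.norm(L[i]-L[i-1]).round(0) for i in range(4)])
B=onz("top",f([(420,168),(450,318)]),90);print("bar",B.round(0).tolist())
# side check
k=599/165;fs=lambda c:(np.array(c,float)+.5)/k-.5+[180,190]
Ls=onz("side",fs([(402,180),(576,315),(390,493),(217,333)]),114);print("side lid",Ls.round(0).tolist())
print("side bar",onz("side",fs([(318,188),(206,275)]),90).round(0).tolist())
yv=(L[0]+L[1]-L[2]-L[3])/2; ang=np.degrees(np.arctan2(-yv[0],yv[1]));print("case y dir ang",ang)
print("rack",onz("top",[[257,229]],46).round(0), "rodtops",onz("top",f([(106,214),(184,214),(106,291),(184,292)]),90).round(0).tolist())
E
```

```text
[[553.0, -65.0, 114.0], [576.0, -194.0, 114.0], [429.0, -222.0, 114.0], [402.0, -93.0, 114.0]]
lengths [np.float64(153.0), np.float64(131.0), np.float64(149.0), np.float64(132.0)]
bar [[516.0, -33.0, 90.0], [423.0, -48.0, 90.0]]
side lid [[553.0, -66.0, 114.0], [575.0, -195.0, 114.0], [430.0, -221.0, 114.0], [407.0, -95.0, 114.0]]
side bar [[519.0, -27.0, 90.0], [428.0, -44.0, 90.0]]
case y dir ang -79.41740828548123
rack [[463. 137.  46.]] rodtops [[490.0, 161.0, 90.0], [489.0, 113.0, 90.0], [443.0, 162.0, 90.0], [441.0, 114.0, 90.0]]
```

Emit:
{"name": "play_rows", "arguments": {"increments": [{"tz": 5,"jaw": 0.47},{"tz": 5.5},{"tz": 5.5},{"tz": 5.5},{"tz": 2.5,"tx": 2,"ty": -1.6},{"tx": 4,"ty": -3.2},{"tx": 4,"ty": -3.2},{"tx": 4,"ty": -3.2}], "force": 40}}

```text
invalid input at $.increments[0]: expected keys tx, ty, tz, ax, ay, az, jaw
```

Emit:
{"name": "play_rows", "arguments": {"increments": [{"tx": 4,"ty": -3.2,"jaw": 0.47},{"tx": 4,"ty": -3.2},{"ty": -4.6,"az": 3},{"ty": -4.6,"az": 3},{"ty": -4.6,"az": 3},{"ty": -4.6,"az": 3},{"ty": -4.6,"az": 3},{"ty": -4.6,"az": 3}]}}

```text
invalid input at $.increments[0]: expected keys tx, ty, tz, ax, ay, az, jaw
```

All keys are needed in every row.

Emit:
{"name": "play_rows", "arguments": {"increments": [{"tx": 0,"ty": 0,"tz": 5,"ax": 0,"ay": 0,"az": 0,"jaw": 0.47},{"tx": 0,"ty": 0,"tz": 5.5,"ax": 0,"ay": 0,"az": 0,"jaw": 0.47},{"tx": 0,"ty": 0,"tz": 5.5,"ax": 0,"ay": 0,"az": 0,"jaw": 0.47},{"tx": 0,"ty": 0,"tz": 5.5,"ax": 0,"ay": 0,"az": 0,"jaw": 0.47},{"tx": 2,"ty": -1.6,"tz": 2.5,"ax": 0,"ay": 0,"az": 0,"jaw": 0.47},{"tx": 4,"ty": -3.2,"tz": 0,"ax": 0,"ay": 0,"az": 0,"jaw": 0.47},{"tx": 4,"ty": -3.2,"tz": 0,"ax": 0,"ay": 0,"az": 0,"jaw": 0.47},{"tx": 4,"ty": -3.2,"tz": 0,"ax": 0,"ay": 0,"az": 0,"jaw": 0.47}], "force": 40}}

```text
time: 1.15
tcp_pos: [354.0, 500.9, 470.9]
ee_rot: [[-0.945, 0.327, -0.0], [0.327, 0.945, -0.001], [0.0, -0.001, -1.0]]
wrist_force: [0.4, 0.5, -0.8]
width: 40.2
grasp_force: 0.0
```

Emit:
{"name": "play_rows", "arguments": {"increments": [{"tx": 4,"ty": -3.5,"tz": 0,"ax": 0,"ay": 0,"az": 0,"jaw": 0.47},{"tx": 4,"ty": -3.5,"tz": 0,"ax": 0,"ay": 0,"az": 0,"jaw": 0.47},{"tx": 2,"ty": -5,"tz": 0,"ax": 0,"ay": 0,"az": 3,"jaw": 0.47},{"tx": 0,"ty": -5,"tz": 0,"ax": 0,"ay": 0,"az": 3,"jaw": 0.47},{"tx": 0,"ty": -5,"tz": 0,"ax": 0,"ay": 0,"az": 3,"jaw": 0.47},{"tx": 0,"ty": -5,"tz": 0,"ax": 0,"ay": 0,"az": 3,"jaw": 0.47},{"tx": 0,"ty": -5,"tz": 0,"ax": 0,"ay": 0,"az": 3,"jaw": 0.47},{"tx": 0,"ty": -5,"tz": 0,"ax": 0,"ay": 0,"az": 3,"jaw": 0.47}]}}

```text
time: 2.15
tcp_pos: [452.6, 130.3, 471.0]
ee_rot: [[-1.0, 0.018, -0.0], [0.018, 1.0, 0.0], [0.0, 0.0, -1.0]]
wrist_force: [0.8, -1.9, 0.3]
width: 40.2
grasp_force: 0.0
```

Emit:
{"name": "play_rows", "arguments": {"increments": [{"tx": 0,"ty": -4,"tz": 0,"ax": 0,"ay": 0,"az": 3,"jaw": 0.47},{"tx": 0,"ty": -5,"tz": -3,"ax": 0,"ay": 0,"az": 3,"jaw": 0.47},{"tx": 0,"ty": -4,"tz": -4,"ax": 0,"ay": 0,"az": 3,"jaw": 0.47},{"tx": 0,"ty": -4,"tz": -4,"ax": 0,"ay": 0,"az": 2,"jaw": 0.47},{"tx": 0,"ty": 0,"tz": -5,"ax": 0,"ay": 0,"az": 0,"jaw": 0.47},{"tx": 0,"ty": 0,"tz": -5,"ax": 0,"ay": 0,"az": 0,"jaw": 0.47},{"tx": 0,"ty": 0,"tz": -2,"ax": 0,"ay": 0,"az": 0,"jaw": 0.47},{"tx": 0,"ty": 0,"tz": 0,"ax": 0,"ay": 0,"az": 0,"jaw": 0.47}]}}

```text
time: 3.15
tcp_pos: [451.0, -38.1, 239.3]
ee_rot: [[-0.985, -0.171, -0.005], [-0.171, 0.985, -0.001], [0.005, -0.0, -1.0]]
wrist_force: [-0.2, 0.5, -0.5]
width: 40.3
grasp_force: 0.0
```

```bash
python3 - <<'E'
from h import *
im=imaging.camera("wrist");cv2.imwrite("pics/w1.png",im)
np.save("w1.npy",np.array(imaging.camera_params("wrist"),dtype=object),allow_pickle=True)
print(proj("wrist",[(471,-38,90),(515,-31,90),(427,-46,90),(553,-65,114),(404,-94,114),(576,-194,114),(429,-222,114)]).round(0).tolist())
E
```

```text
[[252.0, 192.0], [251.0, 231.0], [251.0, 149.0], [213.0, 268.0], [203.0, 119.0], [90.0, 267.0], [64.0, 124.0]]
```

View pics/w1.png

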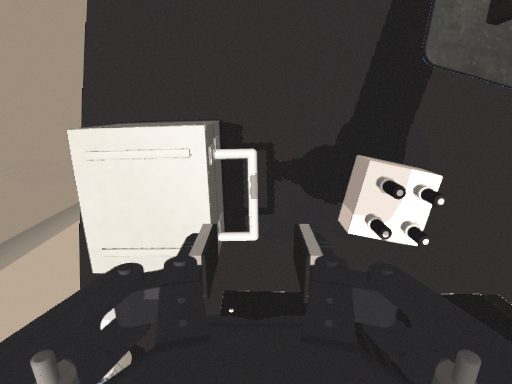

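The wrist view shows the bar at column 253, rows 151–240, and the lid-top corners at about (207,122) and (78,131), within a few mm of the estimate.

```bash
python3 - <<'E'
from h import *
P=imaging.camera_params("wrist")
print(onz("wrist",[(253,196),(253,155),(253,237)],90,P).round(1).tolist(),onz("wrist",[(207,122),(78,131)],114,P).round(1).tolist(),manip.observe()["tcp_pos"])
E
```

```text
[[475.2, -35.8, 90.0], [432.4, -43.1, 90.0], [521.5, -27.9, 90.0]] [[406.2, -89.9, 114.0], [433.9, -208.5, 114.0]] [452.43357318 -37.97627599 240.94539477]
```

Emit:
{"name": "play_rows", "arguments": {"increments": [{"tx": 2.1,"ty": 0.1,"tz": -4,"ax": 0,"ay": 0,"az": 0,"jaw": 0.47},{"tx": 0,"ty": 0,"tz": -5,"ax": 0,"ay": 0,"az": 0,"jaw": 0.47},{"tx": 0,"ty": 0,"tz": -4,"ax": 0,"ay": 0,"az": 0,"jaw": 0.47},{"tx": 0,"ty": 0,"tz": -3,"ax": 0,"ay": 0,"az": 0,"jaw": 0.47},{"tx": 0,"ty": 0,"tz": -1,"ax": 0,"ay": 0,"az": 0,"jaw": 0.47},{"tx": 0,"ty": 0,"tz": 0,"ax": 0,"ay": 0,"az": 0,"jaw": 0.2},{"tx": 0,"ty": 0,"tz": 0,"ax": 0,"ay": 0,"az": 0,"jaw": 0},{"tx": 0,"ty": 0,"tz": 0,"ax": 0,"ay": 0,"az": 0,"jaw": 0}], "force": 40}}

```text
time: 4.2
tcp_pos: [475.7, -36.5, 72.9]
ee_rot: [[-0.985, -0.173, 0.004], [-0.173, 0.985, 0.001], [-0.004, 0.0, -1.0]]
wrist_force: [-0.1, 0.8, 3.3]
width: 8.4
grasp_force: 39.1
```

```bash
python3 - <<'E'
from h import *
s=manip.observe();print(s["tcp_pos"],s["width"],s["grasp_force"],s["wrist_force"])
p0=None
for t in np.linspace(0,1.95,15):
    ph=t+np.arctan2(20,172);d=-173.2*np.cos(ph);z=70+173.2*np.sin(ph)
    q=np.array([d*.174,d*-.985,z])
    if p0 is not None: print(((q-p0)/10).round(2),q.round(0))
    p0=q
E
```

```text
[475.69255665 -36.51099246  72.8805598 ] 8.433096046868135 39.096972942352295 [-0.13136963  0.76222102  3.28812061]
[ 0.08 -0.44  2.37] [-29. 165. 114.]
[ 0.13 -0.76  2.28] [-28. 158. 137.]
[ 0.19 -1.06  2.16] [-26. 147. 158.]
[ 0.24 -1.35  1.99] [-24. 133. 178.]
[ 0.28 -1.61  1.78] [-21. 117. 196.]
[ 0.32 -1.83  1.53] [-17.  99. 211.]
[ 0.36 -2.02  1.26] [-14.  79. 224.]
[ 0.38 -2.18  0.96] [-10.  57. 233.]
[ 0.4  -2.29  0.65] [ -6.  34. 240.]
[ 0.42 -2.35  0.32] [ -2.  11. 243.]
[ 0.42 -2.37 -0.02] [  2. -13. 243.]
[ 0.41 -2.35 -0.35] [  6. -37. 239.]
[ 0.4  -2.28 -0.68] [ 10. -59. 232.]
[ 0.38 -2.16 -0.99] [ 14. -81. 222.]
```

Emit:
{"name": "play_rows", "arguments": {"increments": [{"tx": 0.08,"ty": -0.44,"tz": 2.37,"ax": 0,"ay": 0,"az": 0,"jaw": 0},{"tx": 0.13,"ty": -0.76,"tz": 2.28,"ax": 0,"ay": 0,"az": 0,"jaw": 0},{"tx": 0.19,"ty": -1.06,"tz": 2.16,"ax": 0,"ay": 0,"az": 0,"jaw": 0},{"tx": 0.24,"ty": -1.35,"tz": 1.99,"ax": 0,"ay": 0,"az": 0,"jaw": 0},{"tx": 0.28,"ty": -1.61,"tz": 1.78,"ax": 0,"ay": 0,"az": 0,"jaw": 0},{"tx": 0.32,"ty": -1.83,"tz": 1.53,"ax": 0,"ay": 0,"az": 0,"jaw": 0},{"tx": 0.36,"ty": -2.02,"tz": 1.26,"ax": 0,"ay": 0,"az": 0,"jaw": 0},{"tx": 0,"ty": 0,"tz": 0,"ax": 0,"ay": 0,"az": 0,"jaw": 0}]}}

```text
time: 5.2
tcp_pos: [492.9, -124.9, 209.5]
ee_rot: [[-0.985, -0.172, 0.006], [-0.172, 0.985, 0.007], [-0.007, 0.006, -1.0]]
wrist_force: [-1.9, 8.4, 12.4]
width: 8.4
grasp_force: 39.7
```

Emit:
{"name": "play_rows", "arguments": {"increments": [{"tx": 0.38,"ty": -2.1,"tz": 1.1,"ax": 0,"ay": 0,"az": 0,"jaw": 0},{"tx": 0.4,"ty": -2.25,"tz": 0.7,"ax": 0,"ay": 0,"az": 0,"jaw": 0},{"tx": 0.42,"ty": -2.35,"tz": 0.35,"ax": 0,"ay": 0,"az": 0,"jaw": 0},{"tx": 0.42,"ty": -2.37,"tz": 0,"ax": 0,"ay": 0,"az": 0,"jaw": 0},{"tx": 0.41,"ty": -2.35,"tz": -0.35,"ax": 0,"ay": 0,"az": 0,"jaw": 0},{"tx": 0.4,"ty": -2.28,"tz": -0.68,"ax": 0,"ay": 0,"az": 0,"jaw": 0},{"tx": 0.25,"ty": -1.5,"tz": -0.65,"ax": 0,"ay": 0,"az": 0,"jaw": 0},{"tx": 0,"ty": 0,"tz": 0,"ax": 0,"ay": 0,"az": 0,"jaw": 0}]}}

```text
time: 6.2
tcp_pos: [522.0, -280.2, 212.0]
ee_rot: [[-0.985, -0.172, 0.011], [-0.172, 0.985, -0.003], [-0.01, -0.005, -1.0]]
wrist_force: [6.0, -0.2, 1.2]
width: 8.2
grasp_force: 40.7
```

Emit:
{"name": "play_rows", "arguments": {"increments": [{"tx": 0,"ty": 0,"tz": 0,"ax": 0,"ay": 0,"az": 0,"jaw": 0.45},{"tx": 0,"ty": 0,"tz": 0,"ax": 0,"ay": 0,"az": 0,"jaw": 0.45},{"tx": 0,"ty": 0,"tz": 0,"ax": 0,"ay": 0,"az": 0,"jaw": 0.45},{"tx": 0,"ty": 0,"tz": 3,"ax": 0,"ay": 0,"az": 0,"jaw": 0.45},{"tx": 0,"ty": 0,"tz": 5,"ax": 0,"ay": 0,"az": 0,"jaw": 0.45},{"tx": 0,"ty": 5,"tz": 3,"ax": 0,"ay": 0,"az": 0,"jaw": 0.45},{"tx": -1.8,"ty": 6,"tz": 0,"ax": 0,"ay": 0,"az": 0,"jaw": 0.45},{"tx": -1.8,"ty": 6,"tz": 0,"ax": 0,"ay": 0,"az": 0,"jaw": 0.45}]}}

```text
time: 7.2
tcp_pos: [480.1, -108.6, 319.9]
ee_rot: [[-0.985, -0.17, 0.001], [-0.17, 0.985, 0.0], [-0.001, 0.0, -1.0]]
wrist_force: [0.5, 1.1, 0.2]
width: 38.4
grasp_force: 0.0
```

Emit:
{"name": "play_rows", "arguments": {"increments": [{"tx": -1,"ty": 5,"tz": -2,"ax": 0,"ay": 0,"az": 0,"jaw": 0.45},{"tx": 0,"ty": 4,"tz": -3,"ax": 0,"ay": 0,"az": 0,"jaw": 0.45},{"tx": 0,"ty": 4,"tz": -2,"ax": 0,"ay": 0,"az": 0,"jaw": 0.45},{"tx": 0,"ty": 2,"tz": 0,"ax": 0,"ay": 0,"az": 0,"jaw": 0.45},{"tx": 0,"ty": 0,"tz": 0,"ax": 0,"ay": 0,"az": 0,"jaw": 0.45},{"tx": 0,"ty": 0,"tz": 0,"ax": 0,"ay": 0,"az": 0,"jaw": 0.45},{"tx": 0,"ty": 0,"tz": 0,"ax": 0,"ay": 0,"az": 0,"jaw": 0.45},{"tx": 0,"ty": 0,"tz": 0,"ax": 0,"ay": 0,"az": 0,"jaw": 0.45}]}}

```text
time: 8.2
tcp_pos: [471.0, 39.1, 249.9]
ee_rot: [[-0.986, -0.169, 0.0], [-0.169, 0.986, 0.0], [-0.0, 0.0, -1.0]]
wrist_force: [-0.1, 0.0, -0.5]
width: 38.5
grasp_force: 0.0
```

```bash
python3 - <<'E'
from h import *
s=manip.observe();P=imaging.camera_params("wrist");im=imaging.camera("wrist");cv2.imwrite("pics/w2.png",im);print(s["tcp_pos"])
print(proj("wrist",[(435,-123,70),(468,-117,70),(502,-111,70),(535,-105,70)],P).round(0).tolist())
E
```

```text
[471.0218349   39.07451872 249.93334636]
[[114.0, 113.0], [118.0, 143.0], [121.0, 174.0], [125.0, 201.0]]
```

View pics/w2.png

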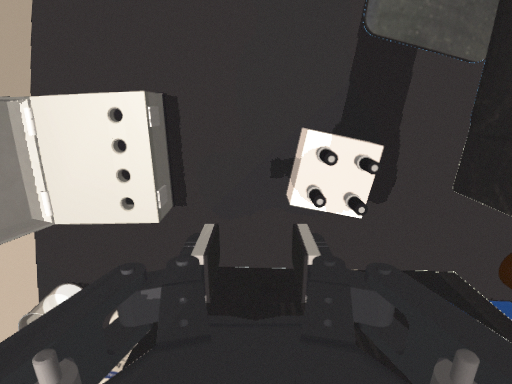

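The lid stands open. The holes are at (116,115), (120,146), (124,175), (128,204), and the rod heads in the rack at about (333,159), (374,167), (320,201), (361,209).

```bash
cat >> h.py <<'E'
def rods(im,P,z=90):
    """small bright caps on dark heads / dark head blobs in the wrist view -> top centres"""
    g=cv2.cvtColor(im,cv2.COLOR_BGR2GRAY); return g
E
python3 - <<'E'
from h import *
P=imaging.camera_params("wrist");im=cv2.imread("pics/w2.png");g=cv2.cvtColor(im,cv2.COLOR_BGR2GRAY)
m=(g[95:220,100:140]<90).astype(np.uint8)
n,_,st,c=cv2.connectedComponentsWithStats(m)
H=[]
for i in range(1,n):
    if 20<st[i,4]<250 and 4<st[i,2]<22: uv=c[i]+[100,95];H.append(uv);print("hole",uv.round(1),st[i],onz("wrist",[uv],70,P).round(1))
uv=[(333,160),(374,167),(320,201),(361,209)]
print(onz("wrist",uv,90,P).round(1).tolist())
cv2.imwrite("pics/w2c.png",cv2.resize(im[120:225,280:390],(770,735))[:600])
E
```

```text
hole [115.9 114.3] [ 10  14  12  12 109] [[ 436.3 -120.4   70. ]]
hole [119.8 144.8] [14 45 12 11 97] [[ 469.1 -114.    70. ]]
hole [124.2 174.3] [18 75 12 10 82] [[ 502.2 -107.2   70. ]]
hole [127.8 201.3] [ 23 103  11   7  58] [[ 534.2 -101.3   70. ]]
[[443.4, 118.4, 90.0], [443.0, 163.7, 90.0], [489.9, 115.1, 90.0], [491.3, 162.4, 90.0]]
```

View pics/w2c.png

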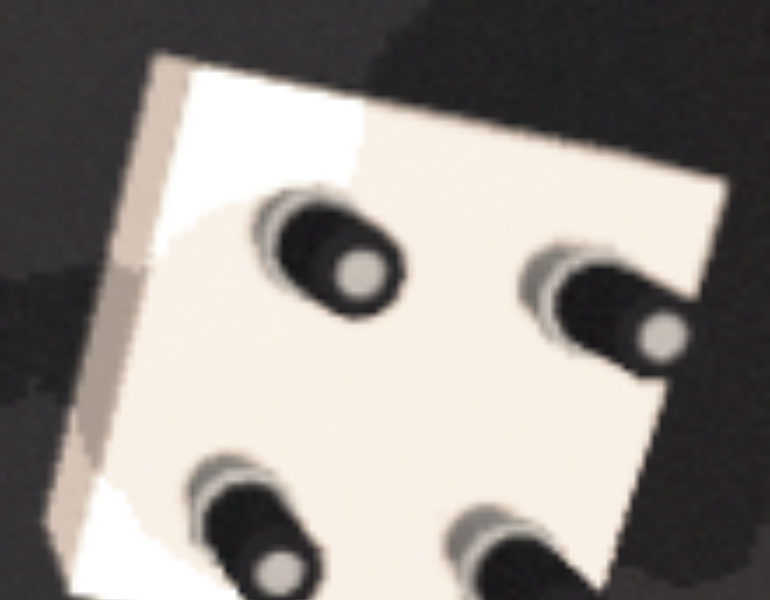

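Emit:
{"name": "play_rows", "arguments": {"increments": [{"tx": -1,"ty": 3,"tz": -2,"ax": 0,"ay": 0,"az": 0,"jaw": 0.45},{"tx": -1,"ty": 3,"tz": -3,"ax": 0,"ay": 0,"az": 0,"jaw": 0.45},{"tx": -0.8,"ty": 1.8,"tz": -3,"ax": 0,"ay": 0,"az": 0,"jaw": 0.45},{"tx": 0,"ty": 0,"tz": -2,"ax": 0,"ay": 0,"az": 0,"jaw": 0.45},{"tx": 0,"ty": 0,"tz": -1,"ax": 0,"ay": 0,"az": 0,"jaw": 0.45},{"tx": 0,"ty": 0,"tz": 0,"ax": 0,"ay": 0,"az": 0,"jaw": 0.4},{"tx": 0,"ty": 0,"tz": 0,"ax": 0,"ay": 0,"az": 0,"jaw": 0.4},{"tx": 0,"ty": 0,"tz": 0,"ax": 0,"ay": 0,"az": 0,"jaw": 0.4}]}}

```text
time: 9.25
tcp_pos: [443.7, 118.2, 140.6]
ee_rot: [[-0.985, -0.171, 0.002], [-0.171, 0.985, 0.001], [-0.002, 0.001, -1.0]]
wrist_force: [0.2, 0.3, 0.2]
width: 34.5
grasp_force: 0.0
```

```bash
python3 - <<'E'
s=open("h.py").read();i=s.index("def rods")
open("h.py","w").write(s[:i]+'''def caps(im,P,z=90,lo=110):
    g=cv2.cvtColor(im,cv2.COLOR_BGR2GRAY);out=[]
    n,lab,st,c=cv2.connectedComponentsWithStats((g>lo).astype(np.uint8))
    for i in range(1,n):
        if not 8<=st[i,4]<=900 or max(st[i,2],st[i,3])>1.6*min(st[i,2],st[i,3]): continue
        m=(lab==i).astype(np.uint8)
        ring=cv2.dilate(m,np.ones((5,5)))-m
        fill=st[i,4]/(st[i,2]*st[i,3])
        if g[ring>0].mean()<100 and fill>.6: out.append((c[i].round(1).tolist(),int(st[i,4]),onz("wrist",[c[i]],z,P)[0].round(1).tolist()))
    return out
def look(fn,z=90):
    s=manip.observe();P=imaging.camera_params("wrist");im=imaging.camera("wrist");cv2.imwrite("pics/"+fn,im)
    print("tcp",np.round(s["tcp_pos"],1),"w",round(s["width"],1))
    for c in caps(im,P,z): print(c)
    return im,P,s
''')
E
python3 -c "
from h import *
look('w3.png')"
```

```text
tcp [443.7 118.2 140.6] w 34.5
([250.9, 203.5], 83, [442.6, 115.7, 90.0])
([317.4, 216.3], 80, [444.0, 163.8, 90.0])
([238.2, 263.7], 80, [490.8, 114.2, 90.0])
([48.6, 370.5], 460, [628.8, -36.2, 90.0])
([464.0, 372.0], 262, [567.6, 330.3, 90.0])
```

View pics/w3.png

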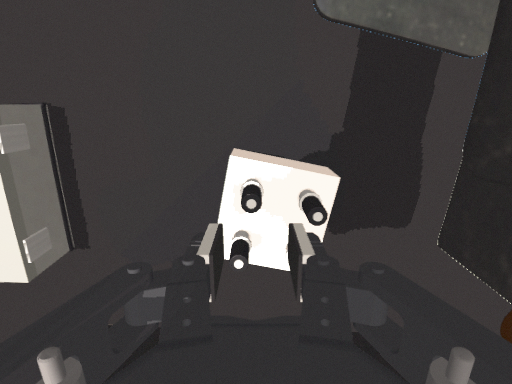

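The view shows the target head between and ahead of the fingers at (251,203), so a small correction will do.

Emit:
{"name": "play_rows", "arguments": {"increments": [{"tx": -0.1,"ty": -0.2,"tz": -2.5,"ax": 0,"ay": 0,"az": 0,"jaw": 0.4},{"tx": 0,"ty": 0,"tz": -2.5,"ax": 0,"ay": 0,"az": 0,"jaw": 0.4},{"tx": 0,"ty": 0,"tz": -1.8,"ax": 0,"ay": 0,"az": 0,"jaw": 0.4},{"tx": 0,"ty": 0,"tz": -0.6,"ax": 0,"ay": 0,"az": 0,"jaw": 0.4},{"tx": 0,"ty": 0,"tz": 0,"ax": 0,"ay": 0,"az": 0,"jaw": 0.4},{"tx": 0,"ty": 0,"tz": 0,"ax": 0,"ay": 0,"az": 0,"jaw": 0.15},{"tx": 0,"ty": 0,"tz": 0,"ax": 0,"ay": 0,"az": 0,"jaw": 0},{"tx": 0,"ty": 0,"tz": 0,"ax": 0,"ay": 0,"az": 0,"jaw": 0}], "force": 60}}

```text
time: 10.3
tcp_pos: [442.8, 116.4, 66.6]
ee_rot: [[-0.985, -0.171, 0.002], [-0.171, 0.985, 0.001], [-0.002, 0.001, -1.0]]
wrist_force: [-0.8, -0.2, 4.9]
width: 12.7
grasp_force: 58.5
```

Emit:
{"name": "play_rows", "arguments": {"increments": [{"tx": 0,"ty": 0,"tz": 2,"ax": 0,"ay": 0,"az": 0,"jaw": 0},{"tx": 0,"ty": 0,"tz": 3,"ax": 0,"ay": 0,"az": 0,"jaw": 0},{"tx": 0,"ty": 0,"tz": 3,"ax": 0,"ay": 0,"az": 0,"jaw": 0},{"tx": 0,"ty": 0,"tz": 3,"ax": 0,"ay": 0,"az": 0,"jaw": 0},{"tx": 0,"ty": 0,"tz": 1,"ax": 0,"ay": 0,"az": 0,"jaw": 0},{"tx": 0,"ty": 0,"tz": 0,"ax": 0,"ay": 0,"az": 0,"jaw": 0},{"tx": 0,"ty": 0,"tz": 0,"ax": 0,"ay": 0,"az": 0,"jaw": 0},{"tx": 0,"ty": 0,"tz": 0,"ax": 0,"ay": 0,"az": 0,"jaw": 0}]}}

```text
time: 11.3
tcp_pos: [440.8, 115.8, 184.4]
ee_rot: [[-0.985, -0.172, -0.002], [-0.172, 0.985, -0.002], [0.003, -0.001, -1.0]]
wrist_force: [0.8, -0.5, -1.0]
width: 13.0
grasp_force: 58.5
```

```bash
python3 -c "
from h import *
im,P,s=look('w4.png',186)
cv2.imwrite('pics/w4c.png',cv2.resize(im[150:330,165:345],(600,600)))"
```

```text
tcp [440.8 115.8 184.4] w 13.0
([309.4, 202.2], 54, [416.8, 140.4, 186.0])
([255.6, 257.5], 178, [452.4, 118.7, 186.0])
([70.6, 361.5], 443, [546.8, 15.8, 186.0])
([442.1, 362.7], 247, [507.1, 248.6, 186.0])
```

View pics/w4c.png

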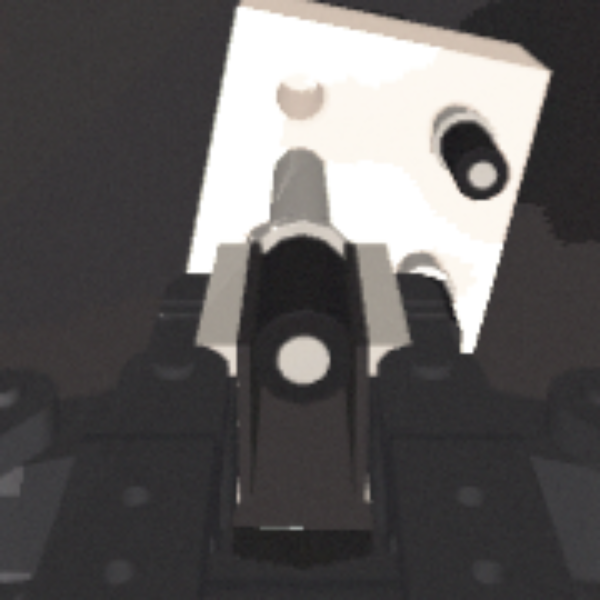

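The rod is gripped: cap at (256,257), tip at about (255,198), apparently upright. Now its offset from the TCP.

```bash
python3 -c "
from h import *
P=imaging.camera_params('wrist')
print(onz('wrist',[(255.6,257.5)],208,P).round(1),onz('wrist',[(254.9,198)],122,P).round(1))
print(proj('wrist',[(440.8,115.8,184.4-62.6)],P),proj('wrist',[(440.8,115.8,208)],P))"
```

```text
[[440.9 116.7 208. ]] [[438.9 115.8 122. ]]
[[254.43335054 200.31729426]] [[253.64602404 256.91397548]]
```

Emit:
{"name": "play_rows", "arguments": {"increments": [{"tx": 0.7,"ty": -4,"tz": 0,"ax": 0,"ay": 0,"az": 0,"jaw": 0},{"tx": 0.7,"ty": -5,"tz": 0,"ax": 0,"ay": 0,"az": 0,"jaw": 0},{"tx": 0.7,"ty": -5,"tz": 0,"ax": 0,"ay": 0,"az": 0,"jaw": 0},{"tx": 0.8,"ty": -3,"tz": -0.5,"ax": 0,"ay": 0,"az": 0,"jaw": 0},{"tx": 0,"ty": 0,"tz": 0,"ax": 0,"ay": 0,"az": 0,"jaw": 0},{"tx": 0,"ty": 0,"tz": 0,"ax": 0,"ay": 0,"az": 0,"jaw": 0},{"tx": 0,"ty": 0,"tz": 0,"ax": 0,"ay": 0,"az": 0,"jaw": 0},{"tx": 0,"ty": 0,"tz": 0,"ax": 0,"ay": 0,"az": 0,"jaw": 0}]}}

```text
time: 12.35
tcp_pos: [470.8, -52.6, 180.6]
ee_rot: [[-0.985, -0.174, -0.0], [-0.174, 0.985, 0.0], [0.0, 0.0, -1.0]]
wrist_force: [0.4, 0.3, -0.5]
width: 13.1
grasp_force: 58.6
```

```bash
cat >> h.py <<'E'
def holes(im,P,exp,z=70,R=9,thr=0.55):
    g=cv2.GaussianBlur(cv2.cvtColor(im,cv2.COLOR_BGR2GRAY),(3,3),0)
    for e in exp:
        u,v=proj("wrist",[(*e,z)],P)[0]; s=291/ (np.linalg.norm(np.array(P["cam_to_world"])[:3,3]-[*e,z])); r=int(14*s)
        u0,v0=int(u)-r,int(v)-r
        if u0<0 or v0<0: continue
        w=g[v0:v0+2*r+1,u0:u0+2*r+1]
        if w.size==0: continue
        m=(w<np.percentile(w,90)*thr).astype(np.uint8)
        n,lab,st,c=cv2.connectedComponentsWithStats(m)
        if n<2: print(e,"none");continue
        i=1+np.argmax(st[1:,4]);x,y,ww,hh,a=st[i]
        uv=np.array([u0+x+(ww-1)/2,v0+y+(hh-1)/2])
        print(e,"uv",uv.round(1),"box",ww,hh,"mm",(np.array([ww,hh])/s).round(1),"win",2*r+1,onz("wrist",[uv],z,P)[0].round(1))
E
python3 -c "
from h import *
im,P,s=look('w5.png',198)
holes(im,P,[(436,-121),(469,-115),(502,-109),(535,-103)])
cv2.imwrite('pics/w5c.png',cv2.resize(im[100:300,80:280],(600,600)))"
```

```text
tcp [470.8 -52.6 180.6] w 13.1
([502.4, 202.3], 55, [426.5, 59.5, 198.0])
([434.1, 242.3], 56, [451.7, 32.6, 198.0])
([480.7, 251.3], 51, [452.5, 58.5, 198.0])
([255.7, 257.6], 174, [473.9, -51.1, 198.0])
([70.0, 361.7], 386, [558.3, -142.8, 198.0])
(436, -121) uv [182.5 133. ] box 18 17 mm [16.2 15.3] win 31 [ 436.5 -121.6   70. ]
(469, -115) uv [186.  171.5] box 17 16 mm [15.6 14.7] win 31 [ 469.7 -114.8   70. ]
(502, -109) uv [188.5 208. ] box 16 15 mm [15.1 14.2] win 29 [ 503.5 -108.6   70. ]
(535, -103) uv [191. 241.] box 15 13 mm [14.8 12.8] win 29 [ 536.2 -102.6   70. ]
```

View pics/w5c.png

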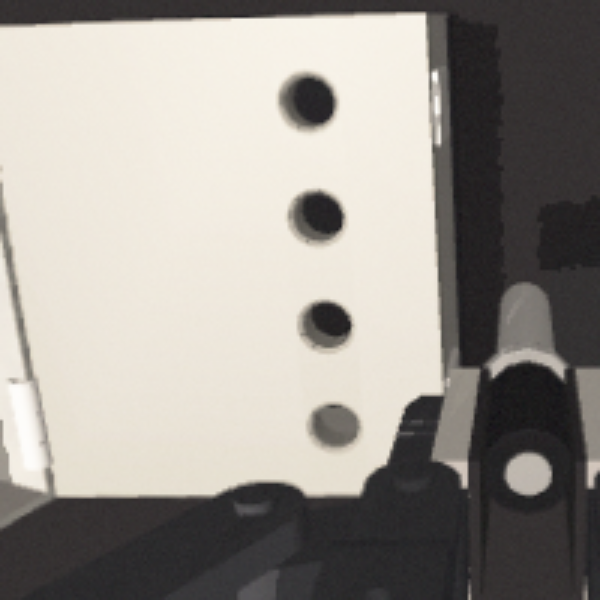

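Four holes are seen clearly at 34 mm spacing, and the rod is upright. Going over hole 0.

Emit:
{"name": "play_rows", "arguments": {"increments": [{"tx": -1.75,"ty": -3.5,"tz": 0,"ax": 0,"ay": 0,"az": 0,"jaw": 0},{"tx": -1.7,"ty": -3.4,"tz": 0,"ax": 0,"ay": 0,"az": 0,"jaw": 0},{"tx": 0,"ty": 0,"tz": -2,"ax": 0,"ay": 0,"az": 0,"jaw": 0},{"tx": 0,"ty": 0,"tz": -2,"ax": 0,"ay": 0,"az": 0,"jaw": 0},{"tx": 0,"ty": 0,"tz": 0,"ax": 0,"ay": 0,"az": 0,"jaw": 0},{"tx": 0,"ty": 0,"tz": -0.8,"ax": 0,"ay": 0,"az": 0,"jaw": 0},{"tx": 0,"ty": 0,"tz": -0.8,"ax": 0,"ay": 0,"az": 0,"jaw": 0},{"tx": 0,"ty": 0,"tz": 0,"ax": 0,"ay": 0,"az": 0,"jaw": 0}]}}

```text
time: 13.4
tcp_pos: [436.2, -122.6, 124.3]
ee_rot: [[-0.985, -0.172, -0.001], [-0.172, 0.985, -0.0], [0.001, 0.0, -1.0]]
wrist_force: [0.8, 0.9, -0.2]
width: 13.0
grasp_force: 58.7
```

Emit:
{"name": "play_rows", "arguments": {"increments": [{"tx": 0,"ty": 0,"tz": -1,"ax": 0,"ay": 0,"az": 0,"jaw": 0},{"tx": 0,"ty": 0,"tz": -1.2,"ax": 0,"ay": 0,"az": 0,"jaw": 0},{"tx": 0,"ty": 0,"tz": -1.2,"ax": 0,"ay": 0,"az": 0,"jaw": 0},{"tx": 0,"ty": 0,"tz": -0.8,"ax": 0,"ay": 0,"az": 0,"jaw": 0},{"tx": 0,"ty": 0,"tz": -0.3,"ax": 0,"ay": 0,"az": 0,"jaw": 0},{"tx": 0,"ty": 0,"tz": 0,"ax": 0,"ay": 0,"az": 0,"jaw": 0},{"tx": 0,"ty": 0,"tz": 0,"ax": 0,"ay": 0,"az": 0,"jaw": 0},{"tx": 0,"ty": 0,"tz": 0,"ax": 0,"ay": 0,"az": 0,"jaw": 0}]}}

```text
time: 14.4
tcp_pos: [436.3, -122.9, 79.9]
ee_rot: [[-0.985, -0.172, 0.0], [-0.172, 0.985, 0.0], [-0.0, 0.0, -1.0]]
wrist_force: [0.4, 0.4, -1.5]
width: 13.1
grasp_force: 58.7
```

Emit:
{"name": "play_rows", "arguments": {"increments": [{"tx": 0,"ty": 0,"tz": -0.2,"ax": 0,"ay": 0,"az": 0,"jaw": 0},{"tx": 0,"ty": 0,"tz": -0.15,"ax": 0,"ay": 0,"az": 0,"jaw": 0},{"tx": 0,"ty": 0,"tz": 0,"ax": 0,"ay": 0,"az": 0,"jaw": 0},{"tx": 0,"ty": 0,"tz": 0,"ax": 0,"ay": 0,"az": 0,"jaw": 0},{"tx": 0,"ty": 0,"tz": 0,"ax": 0,"ay": 0,"az": 0,"jaw": 0},{"tx": 0,"ty": 0,"tz": 0,"ax": 0,"ay": 0,"az": 0,"jaw": 0},{"tx": 0,"ty": 0,"tz": 0,"ax": 0,"ay": 0,"az": 0,"jaw": 0},{"tx": 0,"ty": 0,"tz": 0,"ax": 0,"ay": 0,"az": 0,"jaw": 0}]}}

```text
time: 15.4
tcp_pos: [436.7, -122.9, 78.4]
ee_rot: [[-0.985, -0.171, -0.001], [-0.171, 0.985, 0.003], [0.0, 0.003, -1.0]]
wrist_force: [-5.7, 1.4, 20.3]
width: 12.5
grasp_force: 61.0
```

Seated (20 N on the deck). Release, lift, and go over the rod at about (491,114).

Emit:
{"name": "play_rows", "arguments": {"increments": [{"tx": 0,"ty": 0,"tz": 0,"ax": 0,"ay": 0,"az": 0,"jaw": 0.4},{"tx": 0,"ty": 0,"tz": 0,"ax": 0,"ay": 0,"az": 0,"jaw": 0.4},{"tx": 0,"ty": 0,"tz": 2.5,"ax": 0,"ay": 0,"az": 0,"jaw": 0.4},{"tx": 0,"ty": 0,"tz": 4,"ax": 0,"ay": 0,"az": 0,"jaw": 0.4},{"tx": 0,"ty": 2,"tz": 3,"ax": 0,"ay": 0,"az": 0,"jaw": 0.4},{"tx": 1.4,"ty": 5,"tz": 0,"ax": 0,"ay": 0,"az": 0,"jaw": 0.4},{"tx": 1.4,"ty": 5,"tz": 0,"ax": 0,"ay": 0,"az": 0,"jaw": 0.4},{"tx": 1.4,"ty": 5,"tz": 0,"ax": 0,"ay": 0,"az": 0,"jaw": 0.4}]}}

```text
time: 16.4
tcp_pos: [478.4, 48.7, 171.1]
ee_rot: [[-0.985, -0.171, 0.0], [-0.171, 0.985, 0.0], [-0.0, 0.0, -1.0]]
wrist_force: [0.2, -0.5, 0.2]
width: 34.0
grasp_force: 0.0
```

Emit:
{"name": "play_rows", "arguments": {"increments": [{"tx": 1.2,"ty": 4,"tz": -1,"ax": 0,"ay": 0,"az": 0,"jaw": 0.4},{"tx": 0,"ty": 2.7,"tz": -1.5,"ax": 0,"ay": 0,"az": 0,"jaw": 0.4},{"tx": 0,"ty": 0,"tz": -0.5,"ax": 0,"ay": 0,"az": 0,"jaw": 0.4},{"tx": 0,"ty": 0,"tz": 0,"ax": 0,"ay": 0,"az": 0,"jaw": 0.4},{"tx": 0,"ty": 0,"tz": 0,"ax": 0,"ay": 0,"az": 0,"jaw": 0.4},{"tx": 0,"ty": 0,"tz": 0,"ax": 0,"ay": 0,"az": 0,"jaw": 0.4},{"tx": 0,"ty": 0,"tz": 0,"ax": 0,"ay": 0,"az": 0,"jaw": 0.4},{"tx": 0,"ty": 0,"tz": 0,"ax": 0,"ay": 0,"az": 0,"jaw": 0.4}]}}

```text
time: 17.4
tcp_pos: [490.5, 114.1, 141.4]
ee_rot: [[-0.985, -0.171, 0.0], [-0.171, 0.985, 0.0], [-0.0, 0.0, -1.0]]
wrist_force: [0.3, 0.2, 0.9]
width: 34.7
grasp_force: 0.0
```

```bash
python3 -c "
from h import *
look('w6.png')
t=imaging.camera('top');g=cv2.cvtColor(t,cv2.COLOR_BGR2GRAY)"
```

```text
tcp [490.5 114.1 141.4] w 34.7
([339.1, 152.2], 93, [443.7, 163.9, 90.0])
([254.6, 205.2], 79, [490.4, 114.2, 90.0])
([320.6, 218.1], 75, [491.9, 162.4, 90.0])
([48.0, 370.9], 404, [677.0, -41.5, 90.0])
```

Right over it (0.1 mm off). Grip and lift.

Emit:
{"name": "play_rows", "arguments": {"increments": [{"tx": 0,"ty": 0,"tz": -2.5,"ax": 0,"ay": 0,"az": 0,"jaw": 0.4},{"tx": 0,"ty": 0,"tz": -2.5,"ax": 0,"ay": 0,"az": 0,"jaw": 0.4},{"tx": 0,"ty": 0,"tz": -1.9,"ax": 0,"ay": 0,"az": 0,"jaw": 0.4},{"tx": 0,"ty": 0,"tz": -0.6,"ax": 0,"ay": 0,"az": 0,"jaw": 0.4},{"tx": 0,"ty": 0,"tz": 0,"ax": 0,"ay": 0,"az": 0,"jaw": 0.4},{"tx": 0,"ty": 0,"tz": 0,"ax": 0,"ay": 0,"az": 0,"jaw": 0.15},{"tx": 0,"ty": 0,"tz": 0,"ax": 0,"ay": 0,"az": 0,"jaw": 0},{"tx": 0,"ty": 0,"tz": 0,"ax": 0,"ay": 0,"az": 0,"jaw": 0}]}}

```text
time: 18.5
tcp_pos: [491.3, 114.3, 67.2]
ee_rot: [[-0.985, -0.171, 0.002], [-0.171, 0.985, 0.001], [-0.002, 0.001, -1.0]]
wrist_force: [-0.3, -0.6, 5.3]
width: 12.7
grasp_force: 58.5
```

Emit:
{"name": "play_rows", "arguments": {"increments": [{"tx": 0,"ty": 0,"tz": 2,"ax": 0,"ay": 0,"az": 0,"jaw": 0},{"tx": 0,"ty": 0,"tz": 4,"ax": 0,"ay": 0,"az": 0,"jaw": 0},{"tx": 0,"ty": 0,"tz": 4,"ax": 0,"ay": 0,"az": 0,"jaw": 0},{"tx": -0.5,"ty": -2,"tz": 2,"ax": 0,"ay": 0,"az": 0,"jaw": 0},{"tx": -0.5,"ty": -5,"tz": 0,"ax": 0,"ay": 0,"az": 0,"jaw": 0},{"tx": -0.5,"ty": -5,"tz": 0,"ax": 0,"ay": 0,"az": 0,"jaw": 0},{"tx": -0.5,"ty": -5,"tz": 0,"ax": 0,"ay": 0,"az": 0,"jaw": 0},{"tx": 0,"ty": 0,"tz": 0,"ax": 0,"ay": 0,"az": 0,"jaw": 0}]}}

```text
time: 19.5
tcp_pos: [469.0, -60.8, 186.2]
ee_rot: [[-0.987, -0.162, -0.0], [-0.162, 0.987, -0.001], [0.0, -0.001, -1.0]]
wrist_force: [-0.2, -0.2, -0.2]
width: 12.7
grasp_force: 58.6
```

```bash
python3 -c "
from h import *
im,P,s=look('w7.png',208)
t=s['tcp_pos'];print(proj('wrist',[(t[0],t[1],t[2]+23.5),(t[0],t[1],t[2]-62.5)],P).round(1))
holes(im,P,[(470,-115),(503,-109),(536,-103)])"
```

```text
tcp [469.  -60.8 186.2] w 12.7
([505.6, 200.9], 56, [424.3, 48.7, 208.0])
([484.8, 248.8], 49, [448.8, 47.7, 208.0])
([255.7, 255.7], 173, [468.9, -59.8, 208.0])
([70.0, 361.8], 398, [550.3, -149.2, 208.0])
[[253.6 257.5]
 [254.3 200.6]]
(470, -115) uv [195.5 174.5] box 16 16 mm [14.9 14.9] win 31 [ 470.  -115.3   70. ]
(503, -109) uv [199.  209.5] box 15 14 mm [14.4 13.5] win 29 [ 503.1 -108.4   70. ]
(536, -103) uv [201.5 242.5] box 14 12 mm [14.1 12.1] win 27 [ 536.6 -102.2   70. ]
```

Emit:
{"name": "play_rows", "arguments": {"increments": [{"tx": 0.1,"ty": -2.8,"tz": 0,"ax": 0,"ay": 0,"az": 0,"jaw": 0},{"tx": 0,"ty": -2.7,"tz": 0,"ax": 0,"ay": 0,"az": 0,"jaw": 0},{"tx": 0,"ty": 0,"tz": -2.4,"ax": 0,"ay": 0,"az": 0,"jaw": 0},{"tx": 0,"ty": 0,"tz": -2.2,"ax": 0,"ay": 0,"az": 0,"jaw": 0},{"tx": 0,"ty": 0,"tz": 0,"ax": 0,"ay": 0,"az": 0,"jaw": 0},{"tx": 0,"ty": 0,"tz": -0.8,"ax": 0,"ay": 0,"az": 0,"jaw": 0},{"tx": 0,"ty": 0,"tz": -0.8,"ax": 0,"ay": 0,"az": 0,"jaw": 0},{"tx": 0,"ty": 0,"tz": 0,"ax": 0,"ay": 0,"az": 0,"jaw": 0}]}}

```text
time: 20.55
tcp_pos: [478.9, -110.6, 130.4]
ee_rot: [[-0.985, -0.172, 0.013], [-0.172, 0.985, 0.002], [-0.013, -0.0, -1.0]]
wrist_force: [-2.1, 1.8, 24.7]
width: 13.0
grasp_force: 64.8
```

Not in the hole: contact at 25 N, with the TCP off target. Back up and look.

Emit:
{"name": "play_rows", "arguments": {"increments": [{"tx": 0,"ty": 0,"tz": 2,"ax": 0,"ay": 0,"az": 0,"jaw": 0},{"tx": 0,"ty": 0,"tz": 3,"ax": 0,"ay": 0,"az": 0,"jaw": 0},{"tx": 0,"ty": 1,"tz": 0,"ax": 0,"ay": 0,"az": 0,"jaw": 0},{"tx": 0,"ty": 2,"tz": 0,"ax": 0,"ay": 0,"az": 0,"jaw": 0},{"tx": 0,"ty": 0,"tz": 0,"ax": 0,"ay": 0,"az": 0,"jaw": 0},{"tx": 0,"ty": 0,"tz": 0,"ax": 0,"ay": 0,"az": 0,"jaw": 0},{"tx": 0,"ty": 0,"tz": 0,"ax": 0,"ay": 0,"az": 0,"jaw": 0},{"tx": 0,"ty": 0,"tz": 0,"ax": 0,"ay": 0,"az": 0,"jaw": 0}]}}

```text
time: 21.55
tcp_pos: [471.2, -81.5, 174.0]
ee_rot: [[-0.985, -0.17, -0.0], [-0.17, 0.985, -0.0], [0.0, -0.0, -1.0]]
wrist_force: [-0.1, -0.1, -0.7]
width: 12.8
grasp_force: 61.7
```

```bash
python3 -c "
from h import *
im,P,s=look('w8.png',208)
t=s['tcp_pos'];print(s['ee_rot'],proj('wrist',[(t[0],t[1],t[2]+23.5),(t[0],t[1],t[2]-62.5)],P).round(1))
holes(im,P,[(470,-115),(503,-109),(536,-103)])
cv2.imwrite('pics/w8c.png',im[80:340,60:400].repeat(2,0).repeat(2,1))"
```

```text
tcp [471.2 -81.5 174. ] w 12.8
([207.4, 143.0], 91, [421.8, -107.4, 208.0])
([255.2, 257.3], 171, [465.3, -81.8, 208.0])
([70.0, 361.4], 383, [538.3, -161.5, 208.0])
[[-9.85388064e-01 -1.70324083e-01 -2.65972347e-04]
 [-1.70323981e-01  9.85388048e-01 -3.68646870e-04]
 [ 3.24875412e-04 -3.17958756e-04 -9.99999897e-01]] [[253.6 257.5]
 [254.3 200.6]]
(470, -115) uv [217.  178.5] box 17 16 mm [15.  14.1] win 31 [ 469.9 -115.    70. ]
(503, -109) uv [219. 215.] box 17 15 mm [15.5 13.7] win 31 [ 503.1 -108.6   70. ]
(536, -103) uv [220. 248.] box 29 29 mm [27.8 27.8] win 29 [ 535.5 -103.2   70. ]
```

View pics/w8c.png

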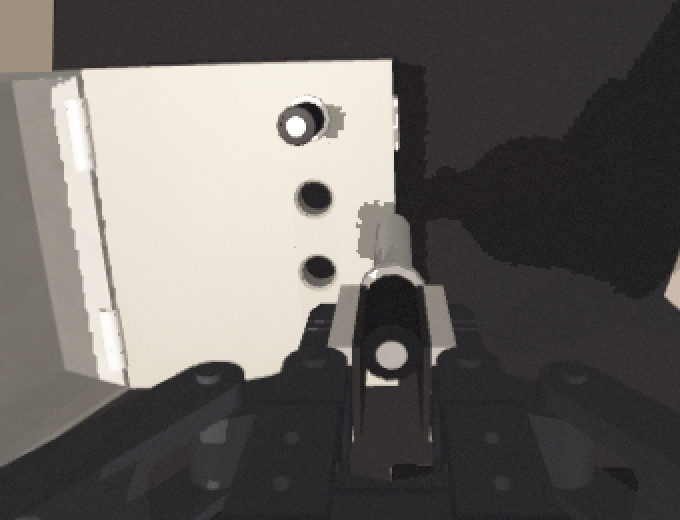

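The rod in hole 0 is seated (head at (207,143)) and the held rod is upright. The arm had still been settling when it was read. Correct from this steady reading.

Emit:
{"name": "play_rows", "arguments": {"increments": [{"tx": -0.13,"ty": -1.7,"tz": 0,"ax": 0,"ay": 0,"az": 0,"jaw": 0},{"tx": 0,"ty": -1.75,"tz": 0,"ax": 0,"ay": 0,"az": 0,"jaw": 0},{"tx": 0,"ty": 0,"tz": -2,"ax": 0,"ay": 0,"az": 0,"jaw": 0},{"tx": 0,"ty": 0,"tz": -1.2,"ax": 0,"ay": 0,"az": 0,"jaw": 0},{"tx": 0,"ty": 0,"tz": 0,"ax": 0,"ay": 0,"az": 0,"jaw": 0},{"tx": 0,"ty": 0,"tz": 0,"ax": 0,"ay": 0,"az": 0,"jaw": 0},{"tx": 0,"ty": 0,"tz": 0,"ax": 0,"ay": 0,"az": 0,"jaw": 0},{"tx": 0,"ty": 0,"tz": 0,"ax": 0,"ay": 0,"az": 0,"jaw": 0}]}}

```text
time: 22.6
tcp_pos: [470.5, -115.3, 142.6]
ee_rot: [[-0.985, -0.172, 0.001], [-0.172, 0.985, 0.0], [-0.001, -0.0, -1.0]]
wrist_force: [-0.5, -0.1, 0.1]
width: 13.2
grasp_force: 61.7
```

Emit:
{"name": "play_rows", "arguments": {"increments": [{"tx": -0.05,"ty": -0.05,"tz": -1,"ax": 0,"ay": 0,"az": 0,"jaw": 0},{"tx": 0,"ty": 0,"tz": -1,"ax": 0,"ay": 0,"az": 0,"jaw": 0},{"tx": 0,"ty": 0,"tz": -1,"ax": 0,"ay": 0,"az": 0,"jaw": 0},{"tx": 0,"ty": 0,"tz": -1,"ax": 0,"ay": 0,"az": 0,"jaw": 0},{"tx": 0,"ty": 0,"tz": -1.2,"ax": 0,"ay": 0,"az": 0,"jaw": 0},{"tx": 0,"ty": 0,"tz": -0.9,"ax": 0,"ay": 0,"az": 0,"jaw": 0},{"tx": 0,"ty": 0,"tz": 0,"ax": 0,"ay": 0,"az": 0,"jaw": 0},{"tx": 0,"ty": 0,"tz": 0,"ax": 0,"ay": 0,"az": 0,"jaw": 0}]}}

```text
time: 23.6
tcp_pos: [503.4, -112.3, 101.0]
ee_rot: [[-0.983, -0.172, 0.061], [-0.172, 0.985, 0.007], [-0.062, -0.004, -0.998]]
wrist_force: [10.3, 13.4, 68.2]
width: 13.2
grasp_force: 94.3
```

Unexpected: pushed off in x with 68 N. Back up at once, then check the joints.

Emit:
{"name": "play_rows", "arguments": {"increments": [{"tx": 0,"ty": 0,"tz": 1.5,"ax": 0,"ay": 0,"az": 0,"jaw": 0},{"tx": 0,"ty": 0,"tz": 1.5,"ax": 0,"ay": 0,"az": 0,"jaw": 0},{"tx": 0,"ty": 0,"tz": 2,"ax": 0,"ay": 0,"az": 0,"jaw": 0},{"tx": 0,"ty": 0,"tz": 2,"ax": 0,"ay": 0,"az": 0,"jaw": 0},{"tx": 0,"ty": 0,"tz": 2,"ax": 0,"ay": 0,"az": 0,"jaw": 0},{"tx": 0,"ty": 0,"tz": 0,"ax": 0,"ay": 0,"az": 0,"jaw": 0},{"tx": 0,"ty": 0,"tz": 0,"ax": 0,"ay": 0,"az": 0,"jaw": 0},{"tx": 0,"ty": 0,"tz": 0,"ax": 0,"ay": 0,"az": 0,"jaw": 0}]}}

```text
time: 24.6
tcp_pos: [468.5, -115.7, 169.9]
ee_rot: [[-0.985, -0.171, -0.002], [-0.171, 0.985, -0.0], [0.002, 0.0, -1.0]]
wrist_force: [-0.9, -0.1, 0.2]
width: 12.6
grasp_force: 64.4
```

```bash
python3 -c "
from h import *
im,P,s=look('w9.png',190)
print(np.round(s['q'],3),np.round(s['effort'],1),np.round(s['wrist_force'],1))
t=s['tcp_pos'];print(proj('wrist',[(t[0],t[1],t[2]+23.5),(t[0],t[1],t[2]-62.5)],P).round(1))
cv2.imwrite('pics/w9c.png',im[80:340,60:400].repeat(2,0).repeat(2,1))"
```

```text
tcp [ 468.5 -115.7  169.9] w 12.6
([252.8, 155.3], 93, [423.0, -123.9, 190.0])
([255.7, 272.5], 154, [478.1, -113.1, 190.0])
([266.6, 281.4], 27, [482.0, -107.1, 190.0])
([70.4, 362.3], 384, [552.9, -204.1, 190.0])
[-0.566  0.165  0.788  2.078 -0.142  0.954  2.041] [ -0.  -21.8   3.  -22.3   0.    0.    0. ] [-0.9 -0.1  0.2]
[[253.6 257.4]
 [254.3 200.7]]
```

View pics/w9c.png

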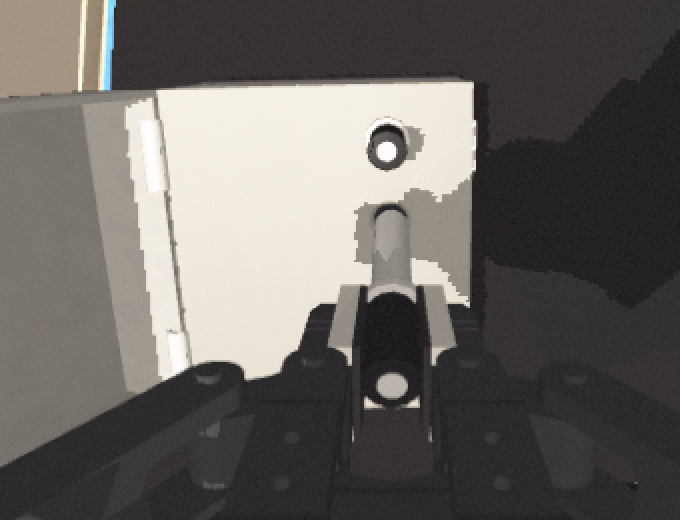

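The rod has pitched in the pads. Its tip row is 183 instead of 197, and its cap row 272 instead of 257. The earlier touch on the deck rim had already tilted it. I'll measure the tilt by intersecting the cap and tip rays with the finger plane.

```bash
cat >> h.py <<'E'
def tilt(cap,tip,P,s):
    R=np.array(s["ee_rot"]);t=np.array(s["tcp_pos"]);n=R[:,1]
    o,d=ray("wrist",[cap,tip],P); X=o+d*((t-o)@n/(d@n))[:,None]
    L=(X-t)@R   # tool frame
    v=L[0]-L[1]; print("cap",L[0].round(1),"tip",L[1].round(1),"len",np.linalg.norm(v).round(1),"tilt",np.degrees(np.arctan2(v[0],-v[2])).round(1))
E
python3 -c "
from h import *
P=imaging.camera_params('wrist');s=manip.observe()
try: tilt((255.7,272.5),(255,185.5),P,s)
except Exception as e: print(e)
print(ray('wrist',[(255,185)],P)[1]@np.array(s['ee_rot']), (np.array(P['cam_to_world'])[:3,3]-s['tcp_pos'])@np.array(s['ee_rot']))
"
```

```text
cap [ 585.7    0.  -995.8] tip [-78.9  -0.  408.1] len 1553.3 tilt 25.3
[[-0.25128169 -0.00144879  0.96799241]] [  65.2482189     0.82576078 -143.13185896]
```

```bash
python3 - <<'E'
s=open("h.py").read();i=s.index("def tilt")
open("h.py","w").write(s[:i]+'''def tilt(cap,tip,P,s):
    from scipy.optimize import fsolve
    R=np.array(s["ee_rot"]);t=np.array(s["tcp_pos"]);o,d=ray("wrist",[cap,tip],P)
    c=((o-t)@R)[[0,2]];D=(d@R)[:,[0,2]];G=np.array([0,-18.7])
    cr=lambda a,b:a[0]*b[1]-a[1]*b[0]
    def f(p):
        u=np.array([np.sin(p[0]),-np.cos(p[0])]);A=G+p[1]*u;B=G-(86-p[1])*u
        return [cr(A-c,D[0])/50,cr(B-c,D[1])/50]
    p=fsolve(f,[0,5]);print("tilt deg (cap to tool +x)",np.degrees(p[0]).round(1),"cap above grasp",p[1].round(1),np.round(f(p),3))
''')
E
python3 -c "
from h import *
P=imaging.camera_params('wrist');s=manip.observe()
tilt((255.7,272.5),(255,185.5),P,s)
tilt((255.7,257.6),(255,200.6),P,s)
tilt((255.2,257.3),(255,189.5),P,s)
"
```

```text
tilt deg (cap to tool +x) -11.2 cap above grasp 13.5 [0. 0.]
tilt deg (cap to tool +x) 0.0 cap above grasp 4.9 [0. 0.]
tilt deg (cap to tool +x) -5.8 cap above grasp 3.9 [-0. -0.]
```

The rod leans 11.2° in the pads (cap toward world +x) and has slid up 9 mm. I'll tilt the tool to bring the rod upright, and use the freer hole 2.

Emit:
{"name": "play_rows", "arguments": {"increments": [{"tx": 0.9,"ty": 0.2,"tz": 0.5,"ax": 0.6,"ay": -3.7,"az": 0,"jaw": 0},{"tx": 0.9,"ty": 0.2,"tz": 0,"ax": 0.6,"ay": -3.7,"az": 0,"jaw": 0},{"tx": 1,"ty": 0.2,"tz": 0,"ax": 0.7,"ay": -3.6,"az": 0,"jaw": 0},{"tx": 1,"ty": 0.1,"tz": 0,"ax": 0,"ay": 0,"az": 0,"jaw": 0},{"tx": 0,"ty": 0,"tz": 0,"ax": 0,"ay": 0,"az": 0,"jaw": 0},{"tx": 0,"ty": 0,"tz": 0,"ax": 0,"ay": 0,"az": 0,"jaw": 0},{"tx": 0,"ty": 0,"tz": 0,"ax": 0,"ay": 0,"az": 0,"jaw": 0},{"tx": 0,"ty": 0,"tz": 0,"ax": 0,"ay": 0,"az": 0,"jaw": 0}]}}

```text
time: 25.65
tcp_pos: [507.4, -108.9, 176.1]
ee_rot: [[-0.967, -0.171, 0.19], [-0.168, 0.985, 0.033], [-0.193, -0.0, -0.981]]
wrist_force: [-0.1, 0.8, 0.2]
width: 13.2
grasp_force: 64.4
```

```bash
python3 - <<'E'
from h import *
im,P,s=look('w10.png',190)
R=np.array(s['ee_rot']);t=np.array(s['tcp_pos']);print(R.round(3).tolist())
G=t-18.7*R[:,2]; print("G",G.round(1),"vertical rod: cap/tip px",proj('wrist',[G+[0,0,13.5],G-[0,0,72.5]],P).round(1).tolist())
g=cv2.cvtColor(im,cv2.COLOR_BGR2GRAY)
print("col profile",[int(x) for x in g[165:215,253:258].mean(1)])
side=imaging.camera("side")
cv2.imwrite('pics/s10.png',np.hstack([cv2.resize(side[150:330,190:370],(400,400)),cv2.resize(im[140:300,175:335],(400,400))]))
E
```

```text
tcp [ 507.4 -108.9  176.1] w 13.2
([252.5, 77.5], 115, [427.8, -123.0, 190.0])
([255.6, 272.4], 157, [519.8, -105.8, 190.0])
([69.3, 358.5], 295, [616.3, -213.1, 190.0])
[[-0.967, -0.171, 0.19], [-0.168, 0.985, 0.033], [-0.193, -0.0, -0.981]]
G [ 503.9 -109.5  194.5] vertical rod: cap/tip px [[253.5, 272.7], [254.3, 185.7]]
col profile [111, 111, 131, 142, 141, 141, 141, 172, 174, 223, 226, 227, 226, 226, 227, 226, 226, 226, 226, 202, 146, 137, 137, 137, 137, 137, 137, 137, 137, 137, 137, 138, 138, 138, 138, 138, 138, 138, 139, 138, 138, 138, 139, 139, 140, 139, 140, 140, 140, 139]
```

View pics/s10.png

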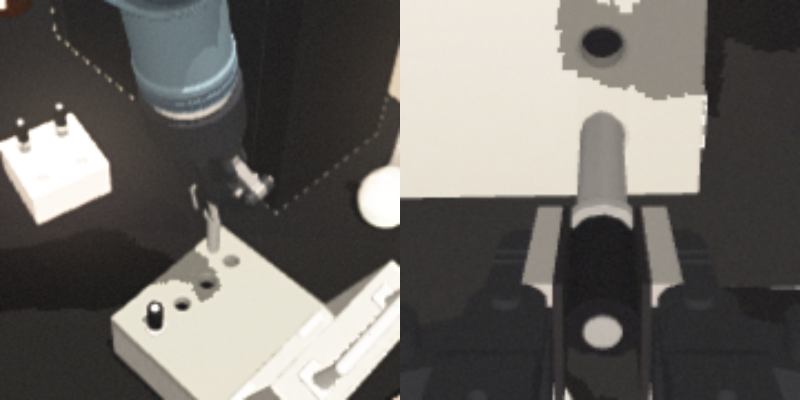

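The side view shows the rod upright over the hole row. In the wrist view the tip's far edge is at (255,184.5). Work out the tip's place.

```bash
python3 - <<'E'
from h import *
P=imaging.camera_params("wrist");s=manip.observe()
print(s["tcp_pos"],onz("wrist",[(255.2,184.0),(255.2,185)],122,P).round(1).tolist())
tilt((255.6,272.4),(255,188.3),P,s)
E
```

```text
[ 507.4338005  -108.84320151  176.14904002] [[502.5, -109.1, 122.0], [503.3, -108.9, 122.0]]
tilt deg (cap to tool +x) -9.6 cap above grasp 13.7 [0. 0.]
```

Emit:
{"name": "play_rows", "arguments": {"increments": [{"tx": -0.12,"ty": 0.03,"tz": 0,"ax": -0.25,"ay": 1.5,"az": 0,"jaw": 0},{"tx": 0,"ty": 0,"tz": -2,"ax": 0,"ay": 0,"az": 0,"jaw": 0},{"tx": 0,"ty": 0,"tz": -2,"ax": 0,"ay": 0,"az": 0,"jaw": 0},{"tx": 0,"ty": 0,"tz": 0,"ax": 0,"ay": 0,"az": 0,"jaw": 0},{"tx": 0,"ty": 0,"tz": 0,"ax": 0,"ay": 0,"az": 0,"jaw": 0},{"tx": 0,"ty": 0,"tz": -0.8,"ax": 0,"ay": 0,"az": 0,"jaw": 0},{"tx": 0,"ty": 0,"tz": -0.8,"ax": 0,"ay": 0,"az": 0,"jaw": 0},{"tx": 0,"ty": 0,"tz": 0,"ax": 0,"ay": 0,"az": 0,"jaw": 0}]}}

```text
time: 26.75
tcp_pos: [513.6, -108.8, 127.3]
ee_rot: [[-0.969, -0.171, 0.178], [-0.168, 0.985, 0.032], [-0.18, 0.001, -0.984]]
wrist_force: [-7.5, 2.2, 32.2]
width: 12.9
grasp_force: 83.4
```

Contact again. Back off and re-measure numerically the hole against the tip in one view.

Emit:
{"name": "play_rows", "arguments": {"increments": [{"tx": 0,"ty": 0,"tz": 1.5,"ax": 0,"ay": 0,"az": 0,"jaw": 0},{"tx": 0,"ty": 0,"tz": 2,"ax": 0,"ay": 0,"az": 0,"jaw": 0},{"tx": 0,"ty": 0,"tz": 2,"ax": 0,"ay": 0,"az": 0,"jaw": 0},{"tx": 0,"ty": 0,"tz": 0,"ax": 0,"ay": 0,"az": 0,"jaw": 0},{"tx": 0,"ty": 0,"tz": 0,"ax": 0,"ay": 0,"az": 0,"jaw": 0},{"tx": 0,"ty": 0,"tz": 0,"ax": 0,"ay": 0,"az": 0,"jaw": 0},{"tx": 0,"ty": 0,"tz": 0,"ax": 0,"ay": 0,"az": 0,"jaw": 0},{"tx": 0,"ty": 0,"tz": 0,"ax": 0,"ay": 0,"az": 0,"jaw": 0}]}}

```text
time: 27.75
tcp_pos: [506.0, -108.6, 174.7]
ee_rot: [[-0.971, -0.171, 0.164], [-0.169, 0.985, 0.028], [-0.167, -0.0, -0.986]]
wrist_force: [0.6, 0.1, -1.0]
width: 12.6
grasp_force: 74.4
```

```bash
cat >> h.py <<'E'
def tipinfo(im,P,s,z0=None):
    g=cv2.cvtColor(im,cv2.COLOR_BGR2GRAY);c=g[120:300,250:260].astype(float).mean(1)
    print("col250-260 from row 120:",[int(x) for x in c[:110:2]])
E
python3 - <<'E'
from h import *
im,P,s=look('w11.png',190)
print(s["ee_rot"],s["wrist_force"])
H=[(436.3,-121.4),(469.8,-115),(503.2,-108.6),(536.5,-102.5)]
print(proj("wrist",[(*h,70) for h in H],P).round(1).tolist())
holes(im,P,H[1:])
tipinfo(im,P,s)
E
```

```text
tcp [ 506.  -108.6  174.7] w 12.6
([251.6, 82.7], 114, [428.7, -122.6, 190.0])
([255.5, 275.0], 157, [519.0, -105.5, 190.0])
([69.8, 360.3], 356, [610.7, -209.8, 190.0])
[[-9.71449376e-01 -1.71299374e-01  1.64142116e-01]
 [-1.68936939e-01  9.85219006e-01  2.83517434e-02]
 [-1.66572568e-01 -1.87383154e-04 -9.86029180e-01]] [ 0.57851126  0.06141019 -1.00310519]
[[253.5, 79.6], [254.3, 124.0], [255.0, 163.7], [255.4, 199.1]]
(469.8, -115) uv [253.5 124. ] box 18 17 mm [14.9 14. ] win 33 [ 469.9 -115.6   70. ]
(503.2, -108.6) uv [255. 162.] box 17 13 mm [14.6 11.2] win 33 [ 501.7 -108.9   70. ]
(536.5, -102.5) none
col250-260 from row 120: [36, 36, 37, 36, 37, 74, 119, 196, 224, 231, 230, 230, 230, 189, 140, 139, 139, 139, 84, 37, 35, 35, 34, 37, 101, 109, 132, 141, 139, 175, 174, 143, 138, 138, 138, 139, 139, 139, 140, 140, 140, 140, 141, 140, 141, 141, 141, 142, 142, 140, 149, 178, 183, 69, 28]
```

```bash
python3 - <<'E'
from h import *
P=imaging.camera_params("wrist");s=manip.observe();im=cv2.imread("pics/w11.png");g=cv2.cvtColor(im,cv2.COLOR_BGR2GRAY)
tilt((255.5,275),(255,182.8),P,s); tilt((255.5,275),(255,181),P,s)
for r in range(166,190): print(r,g[r,240:272].tolist())
E
```

```text
tilt deg (cap to tool +x) -13.2 cap above grasp 14.4 [-0. -0.]
tilt deg (cap to tool +x) -14.3 cap above grasp 14.1 [-0. -0.]
166 [141, 143, 140, 142, 138, 125, 125, 95, 100, 95, 51, 34, 33, 36, 35, 36, 37, 38, 35, 40, 73, 97, 99, 106, 128, 130, 140, 141, 142, 143, 141, 141]
167 [142, 142, 142, 143, 140, 131, 126, 111, 101, 105, 98, 83, 48, 38, 35, 40, 34, 47, 72, 89, 102, 103, 101, 120, 130, 132, 141, 140, 141, 141, 143, 144]
168 [140, 141, 141, 142, 139, 136, 132, 125, 102, 103, 105, 106, 104, 103, 88, 88, 104, 105, 105, 106, 106, 104, 103, 134, 132, 137, 140, 143, 143, 141, 143, 140]
169 [141, 143, 142, 140, 141, 136, 131, 130, 115, 103, 107, 107, 108, 110, 109, 110, 107, 112, 107, 109, 106, 105, 126, 133, 132, 138, 140, 141, 142, 140, 142, 141]
170 [141, 141, 141, 142, 140, 139, 136, 135, 130, 117, 107, 109, 110, 111, 108, 109, 112, 109, 107, 108, 108, 126, 135, 134, 137, 141, 141, 141, 142, 142, 141, 142]
171 [143, 143, 139, 139, 140, 140, 140, 137, 138, 135, 127, 115, 110, 109, 109, 114, 109, 109, 109, 123, 136, 139, 136, 139, 139, 139, 142, 142, 141, 140, 139, 141]
172 [139, 1
[... 2258 characters left out ...]
 226, 224, 225, 228, 226, 227, 227, 227]
186 [230, 229, 228, 229, 229, 226, 224, 195, 125, 130, 132, 135, 136, 138, 138, 140, 141, 140, 140, 141, 140, 137, 131, 139, 208, 223, 226, 227, 227, 226, 226, 226]
187 [229, 230, 230, 228, 229, 228, 221, 166, 123, 130, 136, 132, 138, 138, 139, 139, 141, 140, 141, 140, 140, 136, 130, 133, 182, 225, 226, 227, 227, 227, 226, 227]
188 [229, 230, 229, 228, 227, 225, 221, 139, 126, 131, 134, 137, 136, 137, 137, 139, 142, 141, 141, 141, 139, 133, 129, 133, 180, 224, 225, 227, 227, 226, 226, 225]
189 [228, 230, 229, 229, 227, 226, 220, 137, 123, 130, 136, 138, 135, 135, 140, 140, 142, 141, 143, 142, 138, 134, 131, 129, 158, 226, 225, 228, 227, 225, 225, 225]
```

I had assumed the rod axis still passes through the grasp point, but the rod can also shift along the pads. Fit tilt, slide and shift from four landmark rows instead (cap, tip edge, flange rim, head junction), checked on the untouched grasp.

```bash
cat >> h.py <<'E'
def toolcam(P,s):
    R=np.array(s["ee_rot"]);t=np.array(s["tcp_pos"]);T=np.eye(4);T[:3,:3]=R;T[:3,3]=t
    Q=dict(P);Q["cam_to_world"]=np.linalg.inv(T)@np.array(P["cam_to_world"]);return Q
def rows(im):
    g=cv2.cvtColor(im,cv2.COLOR_BGR2GRAY).astype(float);c=g[:,252:259].mean(1)
    k=[r for r in range(205,245) if c[r]<60 and c[r-4]>90]; j=k[0]            # head junction
    seg=c[j-12:j+1];jj=np.interp(-85,-c[j-3:j+2],np.arange(j-3,j+2))
    return c,jj
def fit(cap,tip,flb,junc,P,s):
    from scipy.optimize import least_squares
    Q=toolcam(P,s)
    def mod(p):
        th,x,a=p;u=np.array([np.sin(th),0,-np.cos(th)]);n=np.array([np.cos(th),0,np.sin(th)])
        G=np.array([x,0,-18.7]);O=G-(86-a)*u   # tip origin
        X=[O+86*u,O+4.5*n,O+54*u+9.5*n,O+58*u+7.5*n]
        return proj("wrist",X,Q)[:,1]
    r=least_squares(lambda p:mod(p)-[cap,tip,flb,junc],[0,0,5],x_scale=[.05,2,2])
    print("tilt",np.degrees(r.x[0]).round(2),"xshift",r.x[1].round(2),"cap above",r.x[2].round(2),"res",r.fun.round(2));return r.x
E
python3 - <<'E'
from h import *
P=imaging.camera_params("wrist");s=manip.observe()
for n in("w4","w5","w7","w8","w9","w10","w11"):
    im=cv2.imread(f"pics/{n}.png");g=cv2.cvtColor(im,cv2.COLOR_BGR2GRAY).astype(float);c=g[:,253:258].mean(1)
    j=next(r for r in range(205,245) if c[r]<55 and c[r-5]>90)
    print(n,"junction",j,[int(x) for x in c[j-12:j+2]],"tip",[int(x) for x in c[176:206]])
E
```

```text
w4 junction 221 [140, 139, 138, 139, 140, 142, 143, 179, 205, 201, 201, 133, 46, 30] tip [244, 208, 196, 195, 194, 195, 196, 194, 195, 205, 242, 245, 248, 248, 248, 248, 249, 248, 206, 149, 141, 142, 142, 140, 140, 139, 138, 138, 139, 139]
w5 junction 221 [124, 124, 125, 125, 125, 127, 128, 160, 184, 179, 179, 119, 40, 26] tip [49, 50, 50, 50, 50, 51, 49, 50, 51, 51, 50, 49, 49, 50, 51, 50, 49, 49, 92, 122, 123, 125, 125, 124, 125, 125, 124, 123, 123, 123]
w7 junction 220 [122, 122, 121, 121, 122, 126, 129, 171, 188, 186, 184, 81, 32, 26] tip [45, 45, 44, 43, 44, 46, 47, 46, 41, 43, 44, 44, 43, 43, 45, 47, 41, 87, 120, 124, 123, 124, 122, 120, 122, 121, 120, 122, 122, 122]
w8 junction 218 [124, 124, 124, 125, 121, 134, 136, 165, 185, 182, 182, 91, 35, 26] tip [202, 209, 209, 209, 210, 148, 130, 128, 128, 128, 127, 133, 134, 134, 134, 135, 135, 134, 134, 135, 135, 135, 133, 135, 134, 135, 134, 131, 130, 127]
w9 junction 227 [137, 136, 138, 135, 141, 143, 147, 180, 183, 183, 168, 57, 30, 29] tip [232, 232, 232, 233, 213, 150, 59, 38, 44, 152, 156, 156, 155, 155, 155, 155, 156, 157, 157, 157, 157, 157, 157, 158, 157, 158, 157, 158, 155, 150]
w10 junction 227 [139, 139, 140, 137, 144, 147, 152, 185, 187, 186, 172, 59, 29, 29] tip [227, 226, 226, 227, 226, 226, 226, 226, 202, 146, 137, 137, 137, 137, 137, 137, 137, 137, 137, 137, 138, 138, 138, 138, 138, 138, 138, 139, 138, 138]
w11 junction 226 [142, 142, 143, 143, 143, 148, 150, 159, 184, 183, 183, 154, 49, 29] tip [139, 170, 158, 187, 148, 138, 138, 139, 139, 140, 139, 139, 139, 139, 139, 140, 140, 140, 140, 140, 141, 141, 141, 141, 141, 141, 140, 142, 142, 142]
```

```bash
python3 - <<'E'
from h import *
P=imaging.camera_params("wrist");s=manip.observe()
for n,a in dict(w4=(257.5,194.4,215.8,220.3),w5=(257.6,193.9,215.8,220.3),w7=(255.7,193.1,214.7,219.1),w10=(272.4,184.4,221.8,225.3),w11=(275,180,221.4,225.5)).items():
    print(n,end=" ");fit(*a,P,s)
E
```

```text
w4 tilt -2.03 xshift -6.35 cap above -6.64 res [-0.09 -0.01 -0.61  0.71]
w5 tilt -2.53 xshift -7.09 cap above -7.71 res [-0.09 -0.01 -0.62  0.71]
w7 tilt -2.7 xshift -7.59 cap above -10.35 res [-0.09 -0.01 -0.62  0.72]
w10 tilt -13.52 xshift -15.43 cap above -6.04 res [-0.21 -0.01 -1.57  1.8 ]
w11 tilt -16.6 xshift -15.2 cap above -3.77 res [-0.19 -0.   -1.45  1.65]
```

```bash
python3 - <<'E'
from h import *
for n,cr,tr in (("w4",257.5,194.4),("w5",257.6,193.9),("w7",255.7,193.1),("w8",257.3,186),("w10",272.4,184.4),("w11",275,180)):
    g=cv2.cvtColor(cv2.imread(f"pics/{n}.png"),cv2.COLOR_BGR2GRAY).astype(float)
    w=np.clip(g[int(cr)-10:int(cr)+11,243:269]-50,0,None); lab=(w>0)
    y,x=np.mgrid[:w.shape[0],:w.shape[1]]
    w=np.minimum(w,w[10,12]); 
    n_,l,st,c=cv2.connectedComponentsWithStats((w>20).astype(np.uint8)); k=l[10,12]; w=w*(l==k)
    A=w.sum();mx=(w*x).sum()/A;my=(w*y).sum()/A
    sx=4*np.sqrt((w*(x-mx)**2).sum()/A);sy=4*np.sqrt((w*(y-my)**2).sum()/A)
    # head dark width at cap row is hidden; stem width 12 rows below tip edge, using saturation-free gradient
    ws=[]
    for r in range(int(tr)+11,int(tr)+18):
        d=np.abs(np.gradient(g[r,238:274]));L=np.arange(36);wl=d[:18];wr=d[18:]
        ws.append((wr*L[18:]*(wr>8)).sum()/(wr*(wr>8)).sum()-(wl*L[:18]*(wl>8)).sum()/(wl*(wl>8)).sum())
    print(n,"cap",sx.round(2),sy.round(2),(sy/sx).round(3),"row",(my+int(cr)-10).round(2),"stem",np.round(ws,1))
E
```

```text
w4 cap 15.6 14.29 0.916 row 257.55 stem [15.5 15.9 16.  16.9 16.7 17.  17.5]
w5 cap 15.5 14.08 0.909 row 257.54 stem [16.5 16.6 16.8 17.2 17.7 17.7 17.7]
w7 cap 15.47 14.19 0.917 row 255.84 stem [19.5 20.  19.9 19.9 19.9 20.  20.5]
w8 cap 15.56 13.95 0.896 row 257.15 stem [23.5 22.9 24.5 27.6 27.5 27.6 28. ]
w10 cap 15.48 12.67 0.819 row 272.4 stem [18.3 17.9 17.7 17.7 17.8 18.  18. ]
w11 cap 15.73 12.31 0.783 row 274.99 stem [17.7 17.9 18.  17.9 17.9 17.9 18.5]
```

Cap width barely changes (15.5–15.7 px), so the cap stays at the same depth and moved only across the view. Solve the tilt with that.

```bash
cat >> h.py <<'E'
def fit2(cap,tip,P,s,depth=None):
    """cap row at known camera depth + tip-edge row -> tilt, cap and tip in tool x,z"""
    from scipy.optimize import brentq
    Q=toolcam(P,s);o,d=ray("wrist",[(255.5,cap)],Q);ax=Q["cam_to_world"][:3,2]
    if depth is None: depth=(np.array([0,0,-23.4])-o)@ax
    C=o+d[0]*depth/(d[0]@ax)
    def O(th):
        u=np.array([np.sin(th),0,-np.cos(th)]);n=np.array([np.cos(th),0,np.sin(th)]);return C-86*u,n
    f=lambda th:proj("wrist",[O(th)[0]+4.5*O(th)[1]],Q)[0,1]-tip
    th=brentq(f,-.5,.3);T=O(th)[0]
    R=np.array(s["ee_rot"]);t=np.array(s["tcp_pos"])
    print("tilt",np.degrees(th).round(2),"cap",C.round(1),"tip",T.round(1),"tip world",(t+R@T).round(1),"up dir",(R@np.array([np.sin(th),0,-np.cos(th)])).round(3))
E
python3 - <<'E'
from h import *
P=imaging.camera_params("wrist");s=manip.observe()
for n,a in dict(w4=(257.5,194.4),w5=(257.6,193.9),w7=(255.7,193.1),w8=(257.2,181),w10=(272.4,184.4),w11=(275,180)).items(): print(n,end=" ");fit2(*a,P,s)
Q=toolcam(P,s);ax=Q["cam_to_world"][:3,2];o=Q["cam_to_world"][:3,3];D=(np.array([0,0,-23.4])-o)@ax
print("depth",D)
for k in(-4,4): fit2(275,180,P,s,D+k)
E
```

```text
w4 tilt -0.13 cap [  0.    0.9 -23.4] tip [ 0.2  0.9 62.6] tip world [ 516.1 -106.   113.1] up dir [-0.162 -0.028  0.986]
w5 tilt -0.42 cap [ -0.    0.9 -23.4] tip [ 0.6  0.9 62.6] tip world [ 515.7 -106.1  113. ] up dir [-0.157 -0.027  0.987]
w7 tilt -0.22 cap [  0.8   0.9 -23.2] tip [ 1.1  0.9 62.8] tip world [ 515.2 -106.2  112.7] up dir [-0.161 -0.028  0.987]
w8 tilt -7.02 cap [  0.1   0.9 -23.4] tip [10.7  0.9 62. ] tip world [ 505.8 -107.8  111.9] up dir [-0.044 -0.008  0.999]
w10 tilt -10.38 cap [ -6.6   0.9 -25.2] tip [ 8.9  0.9 59.4] tip world [ 507.1 -107.6  114.8] up dir [0.013 0.002 1.   ]
w11 tilt -13.67 cap [ -7.8   0.9 -25.5] tip [12.6  0.9 58.1] tip world [ 503.3 -108.2  115.5] up dir [0.07  0.012 0.997]
depth 132.43129916888148
tilt -12.66 cap [ -5.5   0.9 -29.1] tip [13.3  0.9 54.8] tip world [ 502.1 -108.4  118.5] up dir [0.053 0.009 0.999]
tilt -14.68 cap [-10.    0.9 -22. ] tip [11.8  0.9 61.2] tip world [ 504.5 -108.   112.5] up dir [0.087 0.015 0.996]
```

The fit checks out on the untouched grasps (tilt ≈ 0). It explains the last miss: the tip was 5 mm off. The rod now leans 4°. Upright it, shift the tip over the hole, and re-measure.

Emit:
{"name": "play_rows", "arguments": {"increments": [{"tx": -0.2,"ty": -0.05,"tz": 0,"ax": 0.4,"ay": -2,"az": 0,"jaw": 0},{"tx": -0.2,"ty": -0.05,"tz": 0,"ax": 0.3,"ay": -2,"az": 0,"jaw": 0},{"tx": 0,"ty": 0,"tz": -1,"ax": 0,"ay": 0,"az": 0,"jaw": 0},{"tx": 0,"ty": 0,"tz": -1,"ax": 0,"ay": 0,"az": 0,"jaw": 0},{"tx": 0,"ty": 0,"tz": 0,"ax": 0,"ay": 0,"az": 0,"jaw": 0},{"tx": 0,"ty": 0,"tz": 0,"ax": 0,"ay": 0,"az": 0,"jaw": 0},{"tx": 0,"ty": 0,"tz": 0,"ax": 0,"ay": 0,"az": 0,"jaw": 0},{"tx": 0,"ty": 0,"tz": 0,"ax": 0,"ay": 0,"az": 0,"jaw": 0}], "force": 100}}

```text
time: 28.8
tcp_pos: [502.7, -109.6, 155.5]
ee_rot: [[-0.957, -0.171, 0.234], [-0.167, 0.985, 0.041], [-0.238, -0.0, -0.971]]
wrist_force: [0.9, 0.4, -0.8]
width: 12.3
grasp_force: 103.6
```

```bash
python3 - <<'E'
from h import *
im,P,s=look('w12.png',190)
print([int(x) for x in im[:,253:258].mean((1,2))[150:200]])
H=[(469.8,-115),(503.2,-108.6)]
holes(im,P,H); print(proj("wrist",[(*H[1],70)],P))
cap=[c[0][1] for c in caps(im,P) if abs(c[0][0]-255)<6 and c[0][1]>240][0]
for t in(178,180,182): fit2(cap,t,P,s)
E
```

```text
tcp [ 502.7 -109.6  155.5] w 12.3
([252.0, 86.2], 141, [421.5, -123.9, 190.0])
([255.5, 274.9], 156, [495.9, -109.9, 190.0])
[139, 138, 139, 138, 138, 137, 138, 139, 138, 139, 110, 54, 37, 37, 37, 36, 37, 36, 36, 36, 38, 36, 100, 116, 116, 117, 116, 130, 202, 198, 148, 142, 141, 141, 141, 142, 141, 141, 141, 141, 141, 142, 142, 142, 141, 143, 142, 142, 143, 143]
(469.8, -115) uv [254.5 127. ] box 20 19 mm [15.  14.3] win 37 [ 469.8 -115.2   70. ]
(503.2, -108.6) uv [255. 168.] box 21 17 mm [16.6 13.5] win 35 [ 502.4 -109.1   70. ]
[[255.50291403 168.96110263]]
tilt -14.69 cap [ -7.6   0.9 -25.5] tip [14.2  0.9 57.7] tip world [ 502.4 -108.8   96.1] up dir [0.016 0.003 1.   ]
tilt -13.61 cap [ -7.6   0.9 -25.5] tip [12.6  0.9 58.1] tip world [ 504.1 -108.5   96.1] up dir [-0.002 -0.     1.   ]
tilt -12.52 cap [ -7.6   0.9 -25.5] tip [11.   0.9 58.5] tip world [ 505.7 -108.2   96.1] up dir [-0.021 -0.004  1.   ]
```

Upright, tip at (504,-108.5,96). Shift 0.8 mm and lower.

Emit:
{"name": "play_rows", "arguments": {"increments": [{"tx": -0.08,"ty": 0,"tz": 0,"ax": 0,"ay": 0,"az": 0,"jaw": 0},{"tx": 0,"ty": 0,"tz": -1,"ax": 0,"ay": 0,"az": 0,"jaw": 0},{"tx": 0,"ty": 0,"tz": -1,"ax": 0,"ay": 0,"az": 0,"jaw": 0},{"tx": 0,"ty": 0,"tz": 0,"ax": 0,"ay": 0,"az": 0,"jaw": 0},{"tx": 0,"ty": 0,"tz": -0.7,"ax": 0,"ay": 0,"az": 0,"jaw": 0},{"tx": 0,"ty": 0,"tz": -0.6,"ax": 0,"ay": 0,"az": 0,"jaw": 0},{"tx": 0,"ty": 0,"tz": 0,"ax": 0,"ay": 0,"az": 0,"jaw": 0},{"tx": 0,"ty": 0,"tz": 0,"ax": 0,"ay": 0,"az": 0,"jaw": 0}]}}

```text
time: 29.85
tcp_pos: [501.8, -109.5, 122.3]
ee_rot: [[-0.957, -0.171, 0.234], [-0.167, 0.985, 0.041], [-0.237, -0.0, -0.971]]
wrist_force: [0.7, 0.5, -1.0]
width: 12.3
grasp_force: 103.5
```

In. Lower 3 cm more, open and let it drop home.

Emit:
{"name": "play_rows", "arguments": {"increments": [{"tx": 0,"ty": 0,"tz": -0.7,"ax": 0,"ay": 0,"az": 0,"jaw": 0},{"tx": 0,"ty": 0,"tz": -0.7,"ax": 0,"ay": 0,"az": 0,"jaw": 0},{"tx": 0,"ty": 0,"tz": -0.7,"ax": 0,"ay": 0,"az": 0,"jaw": 0},{"tx": 0,"ty": 0,"tz": -0.7,"ax": 0,"ay": 0,"az": 0,"jaw": 0},{"tx": 0,"ty": 0,"tz": 0,"ax": 0,"ay": 0,"az": 0,"jaw": 0},{"tx": 0,"ty": 0,"tz": 0,"ax": 0,"ay": 0,"az": 0,"jaw": 0},{"tx": 0,"ty": 0,"tz": 0,"ax": 0,"ay": 0,"az": 0,"jaw": 0},{"tx": 0,"ty": 0,"tz": 0,"ax": 0,"ay": 0,"az": 0,"jaw": 0}]}}

```text
time: 30.85
tcp_pos: [501.8, -109.5, 94.4]
ee_rot: [[-0.957, -0.172, 0.234], [-0.167, 0.985, 0.041], [-0.238, -0.0, -0.971]]
wrist_force: [3.7, 0.5, -2.6]
width: 11.9
grasp_force: 103.1
```

Emit:
{"name": "play_rows", "arguments": {"increments": [{"tx": 0,"ty": 0,"tz": 0,"ax": 0,"ay": 0,"az": 0,"jaw": 0.4},{"tx": 0,"ty": 0,"tz": 0,"ax": 0,"ay": 0,"az": 0,"jaw": 0.4},{"tx": 0,"ty": 0,"tz": 0,"ax": 0,"ay": 0,"az": 0,"jaw": 0.4},{"tx": -0.7,"ty": -0.1,"tz": 3,"ax": 0,"ay": 0,"az": 0,"jaw": 0.4},{"tx": -0.7,"ty": -0.1,"tz": 3,"ax": 0,"ay": 0,"az": 0,"jaw": 0.4},{"tx": 0.7,"ty": 0.1,"tz": 0,"ax": -1.2,"ay": 6.8,"az": 0,"jaw": 0.4},{"tx": 0.7,"ty": 0.2,"tz": 0,"ax": -1.2,"ay": 6.8,"az": 0,"jaw": 0.4},{"tx": 0,"ty": 0,"tz": 0,"ax": 0,"ay": 0,"az": 0,"jaw": 0.4}], "force": 60}}

```text
time: 31.85
tcp_pos: [504.1, -107.4, 154.3]
ee_rot: [[-0.985, -0.175, -0.001], [-0.175, 0.985, -0.003], [0.001, -0.003, -1.0]]
wrist_force: [0.2, -0.7, -0.3]
width: 34.3
grasp_force: 0.0
```

Emit:
{"name": "play_rows", "arguments": {"increments": [{"tx": 0,"ty": 0,"tz": 0,"ax": 0,"ay": 0,"az": 0,"jaw": 0.4},{"tx": 0,"ty": 0,"tz": 0,"ax": 0,"ay": 0,"az": 0,"jaw": 0.4},{"tx": 0,"ty": 0,"tz": 0,"ax": 0,"ay": 0,"az": 0,"jaw": 0.4},{"tx": 0,"ty": 0,"tz": 0,"ax": 0,"ay": 0,"az": 0,"jaw": 0.4},{"tx": 0,"ty": 0,"tz": 0,"ax": 0,"ay": 0,"az": 0,"jaw": 0.4},{"tx": 0,"ty": 0,"tz": 0,"ax": 0,"ay": 0,"az": 0,"jaw": 0.4},{"tx": 0,"ty": 0,"tz": 0,"ax": 0,"ay": 0,"az": 0,"jaw": 0.4},{"tx": 0,"ty": 0,"tz": 0,"ax": 0,"ay": 0,"az": 0,"jaw": 0.4}]}}

```text
time: 32.85
tcp_pos: [501.6, -108.5, 154.2]
ee_rot: [[-0.985, -0.172, -0.002], [-0.172, 0.985, -0.001], [0.002, -0.001, -1.0]]
wrist_force: [0.3, -0.8, 0.7]
width: 34.2
grasp_force: 0.0
```

```bash
python3 - <<'E'
from h import *
im,P,s=look('w13.png',102)
H=[(436.3,-121.4),(469.8,-115),(503.2,-108.6),(536.5,-102.5)]
print(s["ee_rot"]);print(proj("wrist",[(*H[2],98),(*H[2],102),(*H[2],115),(*H[0],102)],P).round(1).tolist())
holes(im,P,H)
E
```

```text
tcp [ 501.6 -108.5  154.2] w 34.2
([250.2, 107.0], 130, [436.0, -122.5, 102.0])
([254.3, 206.6], 77, [502.6, -108.3, 102.0])
([48.0, 370.8], 406, [688.6, -264.4, 102.0])
[[-9.85178732e-01 -1.71522167e-01 -1.73557036e-03]
 [-1.71520709e-01  9.85180049e-01 -9.57806382e-04]
 [ 1.87413432e-03 -6.45924218e-04 -9.99998035e-01]]
[[253.9, 205.5], [253.8, 207.3], [253.7, 213.6], [251.9, 107.7]]
(436.3, -121.4) uv [251.  106.5] box 23 22 mm [18.  17.2] win 35 [ 435.4 -122.6   70. ]
(469.8, -115) uv [253. 153.] box 19 19 mm [15. 15.] win 35 [ 469.9 -115.2   70. ]
(503.2, -108.6) uv [254. 199.] box 23 25 mm [18.7 20.4] win 35 [ 506.9 -108.    70. ]
(536.5, -102.5) uv [254.5 233. ] box 16 15 mm [13.7 12.8] win 33 [ 536.5 -102.5   70. ]
```

The dropped rod stands in hole 2 with its cap at the seated height. Tap it with shut fingers to confirm.

Emit:
{"name": "play_rows", "arguments": {"increments": [{"tx": 0.1,"ty": 0,"tz": 0,"ax": 0,"ay": 0,"az": 0,"jaw": 0},{"tx": 0,"ty": 0,"tz": 0,"ax": 0,"ay": 0,"az": 0,"jaw": 0},{"tx": 0,"ty": 0,"tz": -2,"ax": 0,"ay": 0,"az": 0,"jaw": 0},{"tx": 0,"ty": 0,"tz": -2,"ax": 0,"ay": 0,"az": 0,"jaw": 0},{"tx": 0,"ty": 0,"tz": -0.8,"ax": 0,"ay": 0,"az": 0,"jaw": 0},{"tx": 0,"ty": 0,"tz": -0.4,"ax": 0,"ay": 0,"az": 0,"jaw": 0},{"tx": 0,"ty": 0,"tz": -0.2,"ax": 0,"ay": 0,"az": 0,"jaw": 0},{"tx": 0,"ty": 0,"tz": 0,"ax": 0,"ay": 0,"az": 0,"jaw": 0}]}}

```text
time: 33.9
tcp_pos: [503.3, -108.8, 102.0]
ee_rot: [[-0.985, -0.171, -0.001], [-0.171, 0.985, 0.0], [0.001, 0.001, -1.0]]
wrist_force: [-2.8, -0.1, 8.6]
width: 0.2
grasp_force: 4.5
```

Contact at exactly z = 102, so it is seated. The two remaining rods stand nearer the screen, so I'll check where its face and edge lie before going there.

```bash
python3 - <<'E'
from h import *
t=imaging.camera("top");cv2.imwrite("pics/top2.png",t)
c=t[205:285,195:285];c=(255*(c/255.)**.45).astype(np.uint8)
a=cv2.resize(c,(675,600),interpolation=cv2.INTER_CUBIC);cv2.imwrite("pics/tc.png",a)
E
```

```text
(no output)
```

View pics/tc.png

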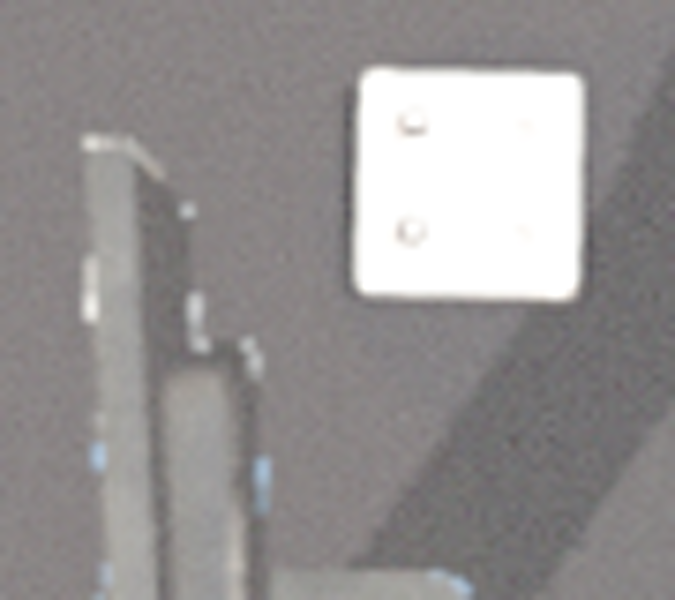

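In the stretched top view the screen's right face lies at y≈255 near the rack. A rear bulge reaches y≈215 only for x<400. So the pick needs no detour.

Emit:
{"name": "play_rows", "arguments": {"increments": [{"tx": 0,"ty": 0,"tz": 3,"ax": 0,"ay": 0,"az": 0,"jaw": 0.4},{"tx": 0,"ty": 0,"tz": 3,"ax": 0,"ay": 0,"az": 0,"jaw": 0.4},{"tx": -0.2,"ty": 4,"tz": 0,"ax": 0,"ay": 0,"az": 0,"jaw": 0.4},{"tx": -0.2,"ty": 5,"tz": 0,"ax": 0,"ay": 0,"az": 0,"jaw": 0.4},{"tx": -0.2,"ty": 5,"tz": 0,"ax": 0,"ay": 0,"az": 0,"jaw": 0.4},{"tx": -0.2,"ty": 5,"tz": 0,"ax": 0,"ay": 0,"az": 0,"jaw": 0.4},{"tx": -0.2,"ty": 5,"tz": -1,"ax": 0,"ay": 0,"az": 0,"jaw": 0.4},{"tx": -0.1,"ty": 3.1,"tz": -1,"ax": 0,"ay": 0,"az": 0,"jaw": 0.4}]}}

```text
time: 34.95
tcp_pos: [491.9, 166.2, 140.9]
ee_rot: [[-0.985, -0.175, 0.0], [-0.175, 0.985, 0.001], [-0.0, 0.001, -1.0]]
wrist_force: [0.2, 0.0, -0.2]
width: 34.0
grasp_force: 0.0
```

Emit:
{"name": "play_rows", "arguments": {"increments": [{"tx": 0,"ty": 0,"tz": 0,"ax": 0,"ay": 0,"az": 0,"jaw": 0.4},{"tx": 0,"ty": 0,"tz": 0,"ax": 0,"ay": 0,"az": 0,"jaw": 0.4},{"tx": 0,"ty": 0,"tz": 0,"ax": 0,"ay": 0,"az": 0,"jaw": 0.4},{"tx": 0,"ty": 0,"tz": 0,"ax": 0,"ay": 0,"az": 0,"jaw": 0.4},{"tx": 0,"ty": 0,"tz": 0,"ax": 0,"ay": 0,"az": 0,"jaw": 0.4},{"tx": 0,"ty": 0,"tz": 0,"ax": 0,"ay": 0,"az": 0,"jaw": 0.4},{"tx": 0,"ty": 0,"tz": 0,"ax": 0,"ay": 0,"az": 0,"jaw": 0.4},{"tx": 0,"ty": 0,"tz": 0,"ax": 0,"ay": 0,"az": 0,"jaw": 0.4}]}}

```text
time: 35.95
tcp_pos: [491.5, 162.5, 140.2]
ee_rot: [[-0.985, -0.172, -0.002], [-0.172, 0.985, -0.001], [0.002, -0.001, -1.0]]
wrist_force: [0.5, 0.1, 0.8]
width: 34.2
grasp_force: 0.0
```

```bash
python3 -c "
from h import *
look('w14.png')"
```

```text
tcp [491.5 162.5 140.2] w 34.2
([268.9, 138.1], 95, [443.5, 164.0, 90.0])
([205.9, 258.0], 34, [537.5, 134.2, 90.0])
([304.9, 257.9], 30, [524.9, 206.2, 90.0])
([18.6, 307.6], 15, [612.1, -13.2, 90.0])
```

```bash
python3 -c "
from h import *
im=cv2.imread('pics/w14.png');g=cv2.cvtColor(im,cv2.COLOR_BGR2GRAY)
P=imaging.camera_params('wrist')
print(proj('wrist',[(491.9,162.4,90)],P))
for r in range(185,222,2): print(r,g[r,236:274:2].tolist())
print(caps(im,P,lo=140),caps(im,P,lo=170))"
```

```text
[[254.04365679 206.54692698]]
185 [234, 154, 167, 153, 149, 101, 157, 188, 190, 189, 191, 188, 102, 117, 153, 151, 152, 151, 151]
187 [151, 152, 154, 153, 117, 198, 186, 106, 35, 32, 32, 76, 110, 107, 141, 151, 152, 152, 153]
189 [151, 153, 154, 151, 105, 117, 27, 11, 13, 14, 14, 16, 36, 112, 103, 153, 153, 153, 154]
191 [154, 152, 154, 130, 110, 20, 4, 5, 18, 8, 14, 14, 13, 77, 104, 154, 153, 155, 153]
193 [155, 155, 153, 127, 105, 11, 8, 15, 8, 0, 9, 13, 11, 24, 107, 153, 154, 152, 153]
195 [154, 152, 152, 126, 83, 11, 16, 12, 4, 8, 12, 11, 16, 8, 113, 152, 153, 154, 154]
197 [153, 153, 154, 147, 58, 14, 8, 20, 18, 15, 15, 13, 2, 5, 110, 154, 154, 152, 153]
199 [154, 155, 153, 153, 34, 18, 20, 21, 21, 18, 24, 19, 14, 12, 104, 156, 155, 152, 154]
201 [153, 154, 154, 152, 21, 21, 17, 22, 19, 42, 20, 19, 19, 15, 98, 152, 155, 154, 154]
203 [155, 152, 155, 150, 17, 24, 15, 78, 109, 110, 108, 17, 16, 20, 95, 155, 153, 153, 154]
205 [155, 155, 155, 150, 13, 19, 32, 110, 110, 110, 109, 99, 15, 21, 93, 155, 153, 155, 155]
207 [151, 155, 152, 149, 22, 22, 40, 110, 109, 112, 113, 105, 14, 12, 118, 154, 154, 153, 153]
209 [154, 155, 151, 154, 77, 14, 14, 92, 110, 109, 112, 44, 11, 21, 152, 153, 154, 152, 154]
211 [153, 154, 153, 154, 147, 14, 17, 20, 50, 49, 22, 19, 14, 148, 234, 234, 155, 154, 153]
213 [31, 48, 72, 99, 237, 226, 18, 17, 13, 18, 16, 20, 137, 236, 236, 237, 236, 155, 154]
215 [24, 28, 25, 26, 23, 36, 45, 24, 21, 70, 129, 234, 237, 237, 237, 236, 237, 237, 152]
217 [23, 26, 27, 28, 28, 28, 28, 24, 26, 28, 41, 70, 112, 199, 236, 236, 237, 236, 234]
219 [24, 22, 22, 29, 27, 30, 24, 24, 27, 27, 28, 21, 24, 24, 23, 42, 66, 106, 199]
221 [29, 29, 28, 26, 29, 27, 28, 24, 28, 25, 28, 28, 27, 25, 25, 30, 25, 27, 27]
[([268.9, 138.0], 90, [443.4, 164.0, 90.0]), ([18.4, 307.7], 9, [612.2, -13.4, 90.0])] [([268.8, 138.0], 74, [443.4, 163.9, 90.0])]
```

The head is there, just shaded (cap at (254,206), where predicted). Grip, lift and carry.

Emit:
{"name": "play_rows", "arguments": {"increments": [{"tx": 0,"ty": 0,"tz": -2.5,"ax": 0,"ay": 0,"az": 0,"jaw": 0.4},{"tx": 0,"ty": 0,"tz": -2.5,"ax": 0,"ay": 0,"az": 0,"jaw": 0.4},{"tx": 0,"ty": 0,"tz": -1.8,"ax": 0,"ay": 0,"az": 0,"jaw": 0.4},{"tx": 0,"ty": 0,"tz": -0.5,"ax": 0,"ay": 0,"az": 0,"jaw": 0.4},{"tx": 0,"ty": 0,"tz": 0,"ax": 0,"ay": 0,"az": 0,"jaw": 0.4},{"tx": 0,"ty": 0,"tz": 0,"ax": 0,"ay": 0,"az": 0,"jaw": 0.15},{"tx": 0,"ty": 0,"tz": 0,"ax": 0,"ay": 0,"az": 0,"jaw": 0},{"tx": 0,"ty": 0,"tz": 0,"ax": 0,"ay": 0,"az": 0,"jaw": 0}], "force": 80}}

```text
time: 37.0
tcp_pos: [492.6, 162.7, 68.2]
ee_rot: [[-0.985, -0.171, 0.0], [-0.171, 0.985, 0.0], [-0.0, 0.0, -1.0]]
wrist_force: [0.5, -0.1, 4.8]
width: 12.2
grasp_force: 78.1
```

Emit:
{"name": "play_rows", "arguments": {"increments": [{"tx": 0,"ty": 0,"tz": 2,"ax": 0,"ay": 0,"az": 0,"jaw": 0},{"tx": 0,"ty": 0,"tz": 4,"ax": 0,"ay": 0,"az": 0,"jaw": 0},{"tx": 0,"ty": 0,"tz": 4,"ax": 0,"ay": 0,"az": 0,"jaw": 0},{"tx": 0.6,"ty": -4,"tz": 2,"ax": 0,"ay": 0,"az": 0,"jaw": 0},{"tx": 0.7,"ty": -5,"tz": 0,"ax": 0,"ay": 0,"az": 0,"jaw": 0},{"tx": 0.7,"ty": -5,"tz": 0,"ax": 0,"ay": 0,"az": 0,"jaw": 0},{"tx": 0.7,"ty": -5,"tz": 0,"ax": 0,"ay": 0,"az": 0,"jaw": 0},{"tx": 0.7,"ty": -4,"tz": 0,"ax": 0,"ay": 0,"az": 0,"jaw": 0}]}}

```text
time: 38.0
tcp_pos: [525.0, -69.7, 187.1]
ee_rot: [[-0.985, -0.17, -0.002], [-0.17, 0.985, -0.001], [0.002, -0.0, -1.0]]
wrist_force: [-0.3, -0.0, -0.6]
width: 12.0
grasp_force: 78.3
```

Emit:
{"name": "play_rows", "arguments": {"increments": [{"tx": 0.5,"ty": -2,"tz": 0,"ax": 0,"ay": 0,"az": 0,"jaw": 0},{"tx": 0.5,"ty": -1.5,"tz": 0,"ax": 0,"ay": 0,"az": 0,"jaw": 0},{"tx": 0,"ty": 0,"tz": -1,"ax": 0,"ay": 0,"az": 0,"jaw": 0},{"tx": 0,"ty": 0,"tz": -1,"ax": 0,"ay": 0,"az": 0,"jaw": 0},{"tx": 0,"ty": 0,"tz": 0,"ax": 0,"ay": 0,"az": 0,"jaw": 0},{"tx": 0,"ty": 0,"tz": 0,"ax": 0,"ay": 0,"az": 0,"jaw": 0},{"tx": 0,"ty": 0,"tz": 0,"ax": 0,"ay": 0,"az": 0,"jaw": 0},{"tx": 0,"ty": 0,"tz": 0,"ax": 0,"ay": 0,"az": 0,"jaw": 0}]}}

```text
time: 39.0
tcp_pos: [535.8, -102.4, 167.5]
ee_rot: [[-0.985, -0.172, -0.001], [-0.172, 0.985, -0.001], [0.001, -0.001, -1.0]]
wrist_force: [-1.3, 0.6, -0.3]
width: 12.3
grasp_force: 78.3
```

```bash
cat >> h.py <<'E'
def held(fn):
    im,P,s=look(fn,102)
    cp=[c[0][1] for c in caps(im,P,lo=80) if abs(c[0][0]-255)<6 and c[0][1]>240];print("cap",cp)
    holes(im,P,[(469.8,-115),(536.5,-102.5)])
    print("from row 174:",[int(x) for x in im[:,253:258].mean((1,2))[174:204]])
    for t in(190,192,194,196): fit2(cp[0],t,P,s)
E
python3 -c "
from h import *
held('w15.png')"
```

```text
tcp [ 535.8 -102.4  167.5] w 12.3
([250.5, 53.4], 113, [435.9, -122.3, 102.0])
([253.8, 154.7], 97, [502.6, -108.6, 102.0])
([255.7, 254.5], 171, [580.7, -93.6, 102.0])
([70.6, 361.1], 391, [722.2, -245.0, 102.0])
cap [254.5]
(469.8, -115) uv [252.5 108. ] box 18 19 mm [14.9 15.7] win 33 [ 470.6 -115.4   70. ]
(536.5, -102.5) uv [254.5 193.5] box 20 24 mm [17.2 20.6] win 33 [ 540.4 -101.7   70. ]
from row 174: [231, 231, 230, 230, 231, 230, 208, 146, 59, 36, 36, 35, 38, 35, 37, 37, 38, 37, 36, 120, 125, 126, 125, 126, 126, 126, 126, 125, 124, 122]
tilt -1.47 cap [  1.3   0.8 -23. ] tip [ 3.5  0.8 62.9] tip world [ 532.1 -102.2  104.6] up dir [0.026 0.005 1.   ]
tilt -0.44 cap [  1.3   0.8 -23. ] tip [ 2.   0.8 63. ] tip world [ 533.7 -102.   104.6] up dir [0.009 0.002 1.   ]
tilt 0.6 cap [  1.3   0.8 -23. ] tip [ 0.4  0.8 63. ] tip world [ 535.2 -101.7  104.6] up dir [-0.009 -0.001  1.   ]
tilt 1.63 cap [  1.3   0.8 -23. ] tip [-1.1  0.8 62.9] tip world [ 536.7 -101.4  104.6] up dir [-0.027 -0.004  1.   ]
```

Rod upright, tip at (534,-102). Shift +2.5 mm in x and lower.

Emit:
{"name": "play_rows", "arguments": {"increments": [{"tx": 0.25,"ty": -0.06,"tz": 0,"ax": 0,"ay": 0,"az": 0,"jaw": 0},{"tx": 0,"ty": 0,"tz": -1.3,"ax": 0,"ay": 0,"az": 0,"jaw": 0},{"tx": 0,"ty": 0,"tz": -1.3,"ax": 0,"ay": 0,"az": 0,"jaw": 0},{"tx": 0,"ty": 0,"tz": 0,"ax": 0,"ay": 0,"az": 0,"jaw": 0},{"tx": 0,"ty": 0,"tz": 0,"ax": 0,"ay": 0,"az": 0,"jaw": 0},{"tx": 0,"ty": 0,"tz": -0.8,"ax": 0,"ay": 0,"az": 0,"jaw": 0},{"tx": 0,"ty": 0,"tz": -0.7,"ax": 0,"ay": 0,"az": 0,"jaw": 0},{"tx": 0,"ty": 0,"tz": 0,"ax": 0,"ay": 0,"az": 0,"jaw": 0}]}}

```text
time: 40.05
tcp_pos: [537.4, -102.9, 125.4]
ee_rot: [[-0.985, -0.172, -0.003], [-0.172, 0.985, -0.001], [0.003, -0.0, -1.0]]
wrist_force: [-0.3, 0.3, 0.4]
width: 12.0
grasp_force: 78.3
```

Emit:
{"name": "play_rows", "arguments": {"increments": [{"tx": 0,"ty": 0,"tz": -1,"ax": 0,"ay": 0,"az": 0,"jaw": 0},{"tx": 0,"ty": 0,"tz": -1.2,"ax": 0,"ay": 0,"az": 0,"jaw": 0},{"tx": 0,"ty": 0,"tz": -1.2,"ax": 0,"ay": 0,"az": 0,"jaw": 0},{"tx": 0,"ty": 0,"tz": -0.8,"ax": 0,"ay": 0,"az": 0,"jaw": 0},{"tx": 0,"ty": 0,"tz": -0.3,"ax": 0,"ay": 0,"az": 0,"jaw": 0},{"tx": 0,"ty": 0,"tz": -0.2,"ax": 0,"ay": 0,"az": 0,"jaw": 0},{"tx": 0,"ty": 0,"tz": 0,"ax": 0,"ay": 0,"az": 0,"jaw": 0},{"tx": 0,"ty": 0,"tz": 0,"ax": 0,"ay": 0,"az": 0,"jaw": 0}]}}

```text
time: 41.05
tcp_pos: [537.6, -103.2, 80.2]
ee_rot: [[-0.985, -0.171, -0.003], [-0.171, 0.985, 0.001], [0.003, 0.001, -1.0]]
wrist_force: [-3.4, 1.0, 7.1]
width: 12.3
grasp_force: 79.2
```

Seated. Release and go over the last rod.

Emit:
{"name": "play_rows", "arguments": {"increments": [{"tx": 0,"ty": 0,"tz": 0,"ax": 0,"ay": 0,"az": 0,"jaw": 0.4},{"tx": 0,"ty": 0,"tz": 0,"ax": 0,"ay": 0,"az": 0,"jaw": 0.4},{"tx": 0,"ty": 0,"tz": 2.5,"ax": 0,"ay": 0,"az": 0,"jaw": 0.4},{"tx": 0,"ty": 0,"tz": 4,"ax": 0,"ay": 0,"az": 0,"jaw": 0.4},{"tx": -0.4,"ty": 2,"tz": 2,"ax": 0,"ay": 0,"az": 0,"jaw": 0.4},{"tx": -1.8,"ty": 5,"tz": 0,"ax": 0,"ay": 0,"az": 0,"jaw": 0.4},{"tx": -1.8,"ty": 5,"tz": 0,"ax": 0,"ay": 0,"az": 0,"jaw": 0.4},{"tx": -1.8,"ty": 5,"tz": 0,"ax": 0,"ay": 0,"az": 0,"jaw": 0.4}], "force": 80}}

```text
time: 42.05
tcp_pos: [479.6, 68.3, 164.4]
ee_rot: [[-0.985, -0.171, -0.001], [-0.171, 0.985, -0.0], [0.001, -0.0, -1.0]]
wrist_force: [1.1, 0.4, -0.1]
width: 34.1
grasp_force: 0.0
```

Emit:
{"name": "play_rows", "arguments": {"increments": [{"tx": -1.8,"ty": 5,"tz": 0,"ax": 0,"ay": 0,"az": 0,"jaw": 0.4},{"tx": -1.2,"ty": 3,"tz": -1,"ax": 0,"ay": 0,"az": 0,"jaw": 0.4},{"tx": -0.6,"ty": 1.7,"tz": -1,"ax": 0,"ay": 0,"az": 0,"jaw": 0.4},{"tx": 0,"ty": 0,"tz": 0,"ax": 0,"ay": 0,"az": 0,"jaw": 0.4},{"tx": 0,"ty": 0,"tz": 0,"ax": 0,"ay": 0,"az": 0,"jaw": 0.4},{"tx": 0,"ty": 0,"tz": 0,"ax": 0,"ay": 0,"az": 0,"jaw": 0.4},{"tx": 0,"ty": 0,"tz": 0,"ax": 0,"ay": 0,"az": 0,"jaw": 0.4},{"tx": 0,"ty": 0,"tz": 0,"ax": 0,"ay": 0,"az": 0,"jaw": 0.4}]}}

```text
time: 43.05
tcp_pos: [444.4, 163.4, 144.3]
ee_rot: [[-0.985, -0.17, -0.001], [-0.17, 0.985, -0.001], [0.002, -0.0, -1.0]]
wrist_force: [0.2, 0.4, -0.2]
width: 34.1
grasp_force: 0.0
```

```bash
python3 -c "
from h import *
im,P,s=look('w16.png'); print(caps(im,P,lo=80))"
```

```text
tcp [444.4 163.4 144.3] w 34.1
([255.2, 202.4], 67, [443.0, 163.8, 90.0])
[([255.2, 202.5], 78, [443.0, 163.8, 90.0]), ([48.1, 370.6], 424, [633.8, 5.8, 90.0])]
```

Emit:
{"name": "play_rows", "arguments": {"increments": [{"tx": -0.1,"ty": 0.03,"tz": -2.5,"ax": 0,"ay": 0,"az": 0,"jaw": 0.4},{"tx": 0,"ty": 0,"tz": -2.5,"ax": 0,"ay": 0,"az": 0,"jaw": 0.4},{"tx": 0,"ty": 0,"tz": -2.2,"ax": 0,"ay": 0,"az": 0,"jaw": 0.4},{"tx": 0,"ty": 0,"tz": -0.5,"ax": 0,"ay": 0,"az": 0,"jaw": 0.4},{"tx": 0,"ty": 0,"tz": 0,"ax": 0,"ay": 0,"az": 0,"jaw": 0.4},{"tx": 0,"ty": 0,"tz": 0,"ax": 0,"ay": 0,"az": 0,"jaw": 0.15},{"tx": 0,"ty": 0,"tz": 0,"ax": 0,"ay": 0,"az": 0,"jaw": 0},{"tx": 0,"ty": 0,"tz": 0,"ax": 0,"ay": 0,"az": 0,"jaw": 0}]}}

```text
time: 44.1
tcp_pos: [444.1, 164.5, 68.2]
ee_rot: [[-0.985, -0.171, 0.0], [-0.171, 0.985, 0.0], [-0.0, 0.0, -1.0]]
wrist_force: [-0.6, 0.7, 4.6]
width: 11.4
grasp_force: 78.1
```

Emit:
{"name": "play_rows", "arguments": {"increments": [{"tx": 0,"ty": 0,"tz": 2,"ax": 0,"ay": 0,"az": 0,"jaw": 0},{"tx": 0,"ty": 0,"tz": 4,"ax": 0,"ay": 0,"az": 0,"jaw": 0},{"tx": 0,"ty": 0,"tz": 4,"ax": 0,"ay": 0,"az": 0,"jaw": 0},{"tx": 0.3,"ty": -4,"tz": 2,"ax": 0,"ay": 0,"az": 0,"jaw": 0},{"tx": 0.5,"ty": -5,"tz": 0,"ax": 0,"ay": 0,"az": 0,"jaw": 0},{"tx": 0.5,"ty": -5,"tz": 0,"ax": 0,"ay": 0,"az": 0,"jaw": 0},{"tx": 0.5,"ty": -5,"tz": 0,"ax": 0,"ay": 0,"az": 0,"jaw": 0},{"tx": 0.4,"ty": -5,"tz": 0,"ax": 0,"ay": 0,"az": 0,"jaw": 0}]}}

```text
time: 45.1
tcp_pos: [464.7, -77.0, 187.1]
ee_rot: [[-0.985, -0.172, -0.001], [-0.172, 0.985, 0.0], [0.001, 0.001, -1.0]]
wrist_force: [1.2, -1.0, -0.6]
width: 12.0
grasp_force: 78.3
```

Emit:
{"name": "play_rows", "arguments": {"increments": [{"tx": 0.4,"ty": -3,"tz": 0,"ax": 0,"ay": 0,"az": 0,"jaw": 0},{"tx": 0,"ty": -0.9,"tz": 0,"ax": 0,"ay": 0,"az": 0,"jaw": 0},{"tx": 0,"ty": 0,"tz": 0,"ax": 0,"ay": 0,"az": 0,"jaw": 0},{"tx": 0,"ty": 0,"tz": 0,"ax": 0,"ay": 0,"az": 0,"jaw": 0},{"tx": 0,"ty": 0,"tz": 0,"ax": 0,"ay": 0,"az": 0,"jaw": 0},{"tx": 0,"ty": 0,"tz": 0,"ax": 0,"ay": 0,"az": 0,"jaw": 0},{"tx": 0,"ty": 0,"tz": 0,"ax": 0,"ay": 0,"az": 0,"jaw": 0},{"tx": 0,"ty": 0,"tz": 0,"ax": 0,"ay": 0,"az": 0,"jaw": 0}]}}

```text
time: 46.1
tcp_pos: [469.0, -114.7, 187.2]
ee_rot: [[-0.985, -0.172, -0.002], [-0.172, 0.985, -0.001], [0.002, -0.001, -1.0]]
wrist_force: [0.0, -0.5, -0.7]
width: 12.3
grasp_force: 78.3
```

```bash
python3 -c "
from h import *
held('w17.png')"
```

```text
tcp [ 469.  -114.7  187.2] w 12.3
([251.7, 151.2], 81, [436.3, -122.6, 102.0])
([255.7, 254.3], 170, [524.0, -104.1, 102.0])
([264.7, 269.1], 53, [536.9, -93.8, 102.0])
([254.6, 268.9], 37, [538.2, -102.7, 102.0])
([70.8, 361.3], 391, [679.0, -269.5, 102.0])
cap [254.1]
(469.8, -115) uv [254. 187.] box 19 23 mm [17.5 21.2] win 31 [ 473.1 -114.6   70. ]
(536.5, -102.5) uv [255. 250.] box 27 27 mm [27.2 27.2] win 27 [ 536.2 -102.7   70. ]
from row 174: [230, 205, 143, 62, 40, 38, 38, 38, 38, 37, 38, 37, 37, 37, 45, 91, 97, 102, 128, 125, 123, 123, 124, 125, 124, 122, 122, 120, 120, 121]
tilt -1.35 cap [  1.5   0.8 -23. ] tip [ 3.5  0.8 63. ] tip world [ 465.3 -114.6  124.2] up dir [0.025 0.005 1.   ]
tilt -0.31 cap [  1.5   0.8 -23. ] tip [ 1.9  0.8 63. ] tip world [ 466.9 -114.3  124.2] up dir [0.007 0.002 1.   ]
tilt 0.73 cap [  1.5   0.8 -23. ] tip [ 0.4  0.8 63. ] tip world [ 468.4 -114.   124.2] up dir [-0.011 -0.001  1.   ]
tilt 1.76 cap [  1.5   0.8 -23. ] tip [-1.2  0.8 63. ] tip world [ 469.9 -113.8  124.2] up dir [-0.029 -0.004  1.   ]
```

Tip at about (466.7,-114.4), rod upright. Shift and lower into hole 1.

Emit:
{"name": "play_rows", "arguments": {"increments": [{"tx": 0.3,"ty": -0.07,"tz": -2,"ax": 0,"ay": 0,"az": 0,"jaw": 0},{"tx": 0,"ty": 0,"tz": -1.5,"ax": 0,"ay": 0,"az": 0,"jaw": 0},{"tx": 0,"ty": 0,"tz": -1,"ax": 0,"ay": 0,"az": 0,"jaw": 0},{"tx": 0,"ty": 0,"tz": 0,"ax": 0,"ay": 0,"az": 0,"jaw": 0},{"tx": 0,"ty": 0,"tz": 0,"ax": 0,"ay": 0,"az": 0,"jaw": 0},{"tx": 0,"ty": 0,"tz": -0.8,"ax": 0,"ay": 0,"az": 0,"jaw": 0},{"tx": 0,"ty": 0,"tz": -0.8,"ax": 0,"ay": 0,"az": 0,"jaw": 0},{"tx": 0,"ty": 0,"tz": 0,"ax": 0,"ay": 0,"az": 0,"jaw": 0}]}}

```text
time: 47.15
tcp_pos: [471.2, -115.4, 125.3]
ee_rot: [[-0.985, -0.171, -0.004], [-0.171, 0.985, -0.001], [0.004, -0.0, -1.0]]
wrist_force: [-0.7, 0.1, 0.6]
width: 12.1
grasp_force: 78.3
```

Emit:
{"name": "play_rows", "arguments": {"increments": [{"tx": 0,"ty": 0,"tz": -1,"ax": 0,"ay": 0,"az": 0,"jaw": 0},{"tx": 0,"ty": 0,"tz": -1.2,"ax": 0,"ay": 0,"az": 0,"jaw": 0},{"tx": 0,"ty": 0,"tz": -1.2,"ax": 0,"ay": 0,"az": 0,"jaw": 0},{"tx": 0,"ty": 0,"tz": -0.8,"ax": 0,"ay": 0,"az": 0,"jaw": 0},{"tx": 0,"ty": 0,"tz": -0.3,"ax": 0,"ay": 0,"az": 0,"jaw": 0},{"tx": 0,"ty": 0,"tz": -0.2,"ax": 0,"ay": 0,"az": 0,"jaw": 0},{"tx": 0,"ty": 0,"tz": 0,"ax": 0,"ay": 0,"az": 0,"jaw": 0},{"tx": 0,"ty": 0,"tz": 0,"ax": 0,"ay": 0,"az": 0,"jaw": 0}]}}

```text
time: 48.15
tcp_pos: [471.6, -115.6, 80.2]
ee_rot: [[-0.985, -0.171, -0.003], [-0.171, 0.985, 0.001], [0.003, 0.002, -1.0]]
wrist_force: [-4.5, 1.6, 9.4]
width: 12.5
grasp_force: 79.6
```

Seated. Release, rise, and check all four caps and the bar.

Emit:
{"name": "play_rows", "arguments": {"increments": [{"tx": 0,"ty": 0,"tz": 0,"ax": 0,"ay": 0,"az": 0,"jaw": 0.45},{"tx": 0,"ty": 0,"tz": 0,"ax": 0,"ay": 0,"az": 0,"jaw": 0.45},{"tx": 0,"ty": 0,"tz": 3,"ax": 0,"ay": 0,"az": 0,"jaw": 0.45},{"tx": 0,"ty": 0,"tz": 5,"ax": 0,"ay": 0,"az": 0,"jaw": 0.45},{"tx": 0.5,"ty": 0,"tz": 5,"ax": 0,"ay": 0,"az": 0,"jaw": 0.45},{"tx": 1.5,"ty": 0,"tz": 5,"ax": 0,"ay": 0,"az": 0,"jaw": 0.45},{"tx": 1.5,"ty": 0,"tz": 4,"ax": 0,"ay": 0,"az": 0,"jaw": 0.45},{"tx": 1.5,"ty": -2,"tz": 0,"ax": 0,"ay": 0,"az": 0,"jaw": 0.45}], "force": 40}}

```text
time: 49.15
tcp_pos: [525.8, -133.9, 303.1]
ee_rot: [[-0.984, -0.177, 0.007], [-0.177, 0.984, 0.002], [-0.007, 0.0, -1.0]]
wrist_force: [-0.2, 0.5, 0.1]
width: 38.3
grasp_force: 0.0
```

Emit:
{"name": "play_rows", "arguments": {"increments": [{"tx": 0,"ty": -3,"tz": 0,"ax": 0,"ay": 0,"az": 0,"jaw": 0.45},{"tx": 0,"ty": -3,"tz": 0,"ax": 0,"ay": 0,"az": 0,"jaw": 0.45},{"tx": 0,"ty": -3,"tz": 0,"ax": 0,"ay": 0,"az": 0,"jaw": 0.45},{"tx": 0,"ty": 0,"tz": 0,"ax": 0,"ay": 0,"az": 0,"jaw": 0.45},{"tx": 0,"ty": 0,"tz": 0,"ax": 0,"ay": 0,"az": 0,"jaw": 0.45},{"tx": 0,"ty": 0,"tz": 0,"ax": 0,"ay": 0,"az": 0,"jaw": 0.45},{"tx": 0,"ty": 0,"tz": 0,"ax": 0,"ay": 0,"az": 0,"jaw": 0.45},{"tx": 0,"ty": 0,"tz": 0,"ax": 0,"ay": 0,"az": 0,"jaw": 0.45}]}}

```text
time: 50.15
tcp_pos: [522.3, -224.8, 299.2]
ee_rot: [[-0.985, -0.173, -0.002], [-0.173, 0.985, -0.001], [0.002, -0.0, -1.0]]
wrist_force: [-0.1, -0.6, 0.5]
width: 38.5
grasp_force: 0.0
```

```bash
python3 - <<'E'
from h import *
im,P,s=look('w18.png',102); print(caps(im,P,102,lo=80))
H=np.array([502.5,-206.5,70]);cx=np.array([.174,-.985,0]);cy=np.array([.985,.174,0])
ph=1.95+np.arctan2(20,172);B=H-173.2*np.cos(ph)*cx+[0,0,173.2*np.sin(ph)];print("bar pred",B.round(1))
print(proj("wrist",[B,B+40*cy,B-40*cy],P).round(1).tolist())
g=cv2.cvtColor(im,cv2.COLOR_BGR2GRAY)
for v in(150,170,190): print(v,[int(x) for x in g[v,100:290:3]])
E
```

```text
tcp [ 522.3 -224.8  299.2] w 38.5
([356.7, 108.3], 41, [435.8, -122.2, 102.0])
([355.0, 139.4], 37, [470.3, -115.2, 102.0])
([353.7, 167.2], 30, [502.6, -108.3, 102.0])
([351.1, 195.1], 26, [536.8, -102.5, 102.0])
([292.8, 301.3], 613, [697.4, -141.5, 102.0])
([43.2, 372.0], 387, [900.7, -496.3, 102.0])
[([356.5, 108.4], 49, [435.9, -122.3, 102.0]), ([355.0, 139.5], 41, [470.4, -115.2, 102.0]), ([353.7, 167.2], 36, [502.6, -108.3, 102.0]), ([351.1, 195.1], 31, [536.9, -102.4, 102.0]), ([366.9, 260.2], 15, [619.6, -58.3, 102.0]), ([292.7, 301.2], 644, [697.2, -141.6, 102.0]), ([153.0, 293.4], 131, [718.8, -331.4, 102.0]), ([44.3, 369.4], 579, [894.6, -494.1, 102.0]), ([466.3, 369.8], 535, [781.2, 156.2, 102.0])]
bar pred [ 516.8 -287.5  222.4]
[[176.0, 175.2], [179.6, 223.3], [172.3, 122.6]]
150 [151, 152, 153, 154, 152, 153, 154, 154, 155, 153, 154, 154, 154, 251, 139, 148, 210, 197, 192, 189, 197, 200, 213, 247, 254, 250, 224, 89, 240, 239, 238, 239, 157, 154, 154, 240, 240, 239, 239, 238, 239, 239, 125, 119, 119, 119, 122, 126, 157, 157, 154, 155, 155, 175, 238, 237, 238, 234, 236, 235, 235, 235, 235, 234]
170 [152, 154, 156, 156, 154, 154, 152, 154, 154, 155, 154, 152, 153, 141, 137, 247, 200, 215, 203, 191, 197, 184, 197, 196, 251, 254, 244, 188, 180, 238, 239, 241, 162, 153, 154, 159, 239, 239, 236, 236, 236, 239, 134, 118, 119, 120, 119, 122, 156, 154, 154, 154, 156, 173, 239, 238, 168, 154, 149, 147, 148, 147, 149, 146]
190 [154, 155, 155, 155, 155, 155, 153, 154, 154, 135, 130, 134, 136, 142, 165, 186, 190, 220, 251, 253, 254, 253, 253, 253, 249, 253, 251, 232, 129, 243, 241, 241, 239, 157, 154, 156, 238, 239, 238, 238, 238, 238, 187, 119, 120, 118, 119, 119, 158, 160, 157, 158, 158, 158, 240, 236, 253, 249, 232, 233, 232, 231, 231, 231]
```

All four caps sit at the seated height on the holes, and the bar is where predicted (about column 175). Go over the bar and grip it.

Emit:
{"name": "play_rows", "arguments": {"increments": [{"tx": 0,"ty": -3.1,"tz": 0,"ax": 0,"ay": 0,"az": 0,"jaw": 0.45},{"tx": 0,"ty": -3.1,"tz": 0,"ax": 0,"ay": 0,"az": 0,"jaw": 0.45},{"tx": 0,"ty": 0,"tz": 0,"ax": 0,"ay": 0,"az": 0,"jaw": 0.45},{"tx": 0,"ty": 0,"tz": -3,"ax": 0,"ay": 0,"az": 0,"jaw": 0.45},{"tx": 0,"ty": 0,"tz": -3,"ax": 0,"ay": 0,"az": 0,"jaw": 0.45},{"tx": 0,"ty": 0,"tz": -2.2,"ax": 0,"ay": 0,"az": 0,"jaw": 0.45},{"tx": 0,"ty": 0,"tz": -1,"ax": 0,"ay": 0,"az": 0,"jaw": 0.45},{"tx": 0,"ty": 0,"tz": 0,"ax": 0,"ay": 0,"az": 0,"jaw": 0.45}]}}

```text
time: 51.2
tcp_pos: [522.0, -287.2, 206.8]
ee_rot: [[-0.985, -0.172, -0.003], [-0.172, 0.985, -0.001], [0.003, -0.0, -1.0]]
wrist_force: [0.4, 0.2, 0.0]
width: 38.3
grasp_force: 0.0
```

Emit:
{"name": "play_rows", "arguments": {"increments": [{"tx": 0,"ty": 0,"tz": 0,"ax": 0,"ay": 0,"az": 0,"jaw": 0.2},{"tx": 0,"ty": 0,"tz": 0,"ax": 0,"ay": 0,"az": 0,"jaw": 0},{"tx": 0,"ty": 0,"tz": 0,"ax": 0,"ay": 0,"az": 0,"jaw": 0},{"tx": 0,"ty": 0,"tz": 0,"ax": 0,"ay": 0,"az": 0,"jaw": 0},{"tx": 0,"ty": 0,"tz": 0,"ax": 0,"ay": 0,"az": 0,"jaw": 0},{"tx": 0,"ty": 0,"tz": 0,"ax": 0,"ay": 0,"az": 0,"jaw": 0},{"tx": 0,"ty": 0,"tz": 0,"ax": 0,"ay": 0,"az": 0,"jaw": 0},{"tx": 0,"ty": 0,"tz": 0,"ax": 0,"ay": 0,"az": 0,"jaw": 0}]}}

```text
time: 52.2
tcp_pos: [522.5, -286.6, 208.4]
ee_rot: [[-0.985, -0.173, -0.001], [-0.173, 0.985, 0.001], [0.001, 0.002, -1.0]]
wrist_force: [-2.1, 3.6, 5.6]
width: 8.2
grasp_force: 39.2
```

Emit:
{"name": "play_rows", "arguments": {"increments": [{"tx": -0.38,"ty": 2.16,"tz": 0.99,"ax": 0,"ay": 0,"az": 0,"jaw": 0},{"tx": -0.4,"ty": 2.28,"tz": 0.68,"ax": 0,"ay": 0,"az": 0,"jaw": 0},{"tx": -0.41,"ty": 2.35,"tz": 0.35,"ax": 0,"ay": 0,"az": 0,"jaw": 0},{"tx": -0.42,"ty": 2.37,"tz": 0.02,"ax": 0,"ay": 0,"az": 0,"jaw": 0},{"tx": -0.42,"ty": 2.35,"tz": -0.32,"ax": 0,"ay": 0,"az": 0,"jaw": 0},{"tx": -0.4,"ty": 2.29,"tz": -0.65,"ax": 0,"ay": 0,"az": 0,"jaw": 0},{"tx": -0.38,"ty": 2.18,"tz": -0.96,"ax": 0,"ay": 0,"az": 0,"jaw": 0},{"tx": 0,"ty": 0,"tz": 0,"ax": 0,"ay": 0,"az": 0,"jaw": 0}]}}

```text
time: 53.2
tcp_pos: [491.3, -125.8, 207.4]
ee_rot: [[-0.985, -0.175, -0.008], [-0.175, 0.985, 0.002], [0.007, 0.003, -1.0]]
wrist_force: [-6.2, 1.1, 6.1]
width: 8.2
grasp_force: 42.5
```

Emit:
{"name": "play_rows", "arguments": {"increments": [{"tx": -0.36,"ty": 2.02,"tz": -1.26,"ax": 0,"ay": 0,"az": 0,"jaw": 0},{"tx": -0.32,"ty": 1.83,"tz": -1.53,"ax": 0,"ay": 0,"az": 0,"jaw": 0},{"tx": -0.28,"ty": 1.6,"tz": -1.78,"ax": 0,"ay": 0,"az": 0,"jaw": 0},{"tx": -0.24,"ty": 1.33,"tz": -1.99,"ax": 0,"ay": 0,"az": 0,"jaw": 0},{"tx": -0.19,"ty": 1.03,"tz": -2.16,"ax": 0,"ay": 0,"az": 0,"jaw": 0},{"tx": -0.13,"ty": 0.74,"tz": -2.28,"ax": 0,"ay": 0,"az": 0,"jaw": 0},{"tx": -0.08,"ty": 0.42,"tz": -2.2,"ax": 0,"ay": 0,"az": 0,"jaw": 0},{"tx": 0,"ty": 0,"tz": -0.2,"ax": 0,"ay": 0,"az": 0,"jaw": 0}]}}

```text
time: 54.2
tcp_pos: [474.0, -37.1, 72.4]
ee_rot: [[-0.985, -0.173, -0.01], [-0.173, 0.985, -0.0], [0.01, 0.002, -1.0]]
wrist_force: [-6.5, 2.1, 0.7]
width: 8.4
grasp_force: 45.8
```

Back at the starting height. Press a little, release and rise clear.

Emit:
{"name": "play_rows", "arguments": {"increments": [{"tx": 0,"ty": 0,"tz": -0.2,"ax": 0,"ay": 0,"az": 0,"jaw": 0},{"tx": 0,"ty": 0,"tz": 0,"ax": 0,"ay": 0,"az": 0,"jaw": 0},{"tx": 0,"ty": 0,"tz": 0,"ax": 0,"ay": 0,"az": 0,"jaw": 0.45},{"tx": 0,"ty": 0,"tz": 0,"ax": 0,"ay": 0,"az": 0,"jaw": 0.45},{"tx": 0,"ty": 0,"tz": 0,"ax": 0,"ay": 0,"az": 0,"jaw": 0.45},{"tx": 0,"ty": 0,"tz": 2,"ax": 0,"ay": 0,"az": 0,"jaw": 0.45},{"tx": 0,"ty": 0,"tz": 5,"ax": 0,"ay": 0,"az": 0,"jaw": 0.45},{"tx": 0,"ty": 0,"tz": 5,"ax": 0,"ay": 0,"az": 0,"jaw": 0.45}]}}

```text
time: 55.2
tcp_pos: [478.2, -38.6, 193.6]
ee_rot: [[-0.985, -0.17, -0.002], [-0.17, 0.985, -0.002], [0.002, -0.002, -1.0]]
wrist_force: [0.1, 1.7, 1.0]
width: 38.2
grasp_force: 0.0
```

Emit:
{"name": "play_rows", "arguments": {"increments": [{"tx": -1,"ty": 0,"tz": 5,"ax": 0,"ay": 0,"az": 0,"jaw": 0.45},{"tx": -1.2,"ty": 0,"tz": 0,"ax": 0,"ay": 0,"az": 0,"jaw": 0.45},{"tx": 0,"ty": 0,"tz": 0,"ax": 0,"ay": 0,"az": 0,"jaw": 0.45},{"tx": 0,"ty": 0,"tz": 0,"ax": 0,"ay": 0,"az": 0,"jaw": 0.45},{"tx": 0,"ty": 0,"tz": 0,"ax": 0,"ay": 0,"az": 0,"jaw": 0.45},{"tx": 0,"ty": 0,"tz": 0,"ax": 0,"ay": 0,"az": 0,"jaw": 0.45},{"tx": 0,"ty": 0,"tz": 0,"ax": 0,"ay": 0,"az": 0,"jaw": 0.45},{"tx": 0,"ty": 0,"tz": 0,"ax": 0,"ay": 0,"az": 0,"jaw": 0.45}]}}

```text
time: 56.2
tcp_pos: [455.9, -38.2, 242.2]
ee_rot: [[-0.985, -0.171, -0.002], [-0.171, 0.985, -0.002], [0.002, -0.001, -1.0]]
wrist_force: [0.1, -0.3, 0.0]
width: 38.2
grasp_force: 0.0
```

```bash
python3 - <<'E'
from h import *
im,P,s=look('w19.png',90)
g=cv2.cvtColor(im,cv2.COLOR_BGR2GRAY)
print(proj("wrist",[(473,-37,90)],P).round(1))
v=int(proj("wrist",[(473,-37,90)],P)[0,1]);print(v,[int(x) for x in g[v,190:290:2]])
# side view now against the start: lid region difference
a=cv2.imread("pics/side0.png")[240:345,235:340].astype(int);b=imaging.camera("side");cv2.imwrite("pics/s19.png",b);b=b[240:345,235:340].astype(int)
d=np.abs(a-b).max(2);print("side diff >40:",(d>40).sum(),"of",d.size)
for r in(255,265):print(r)
E
```

```text
tcp [455.9 -38.2 242.2] w 38.2
([42.7, 372.3], 344, [776.4, -276.8, 90.0])
[[253.1 190.5]]
190 [238, 239, 239, 240, 240, 240, 240, 242, 241, 240, 142, 89, 86, 83, 84, 86, 85, 27, 26, 30, 31, 37, 33, 28, 32, 28, 34, 34, 48, 48, 231, 168, 175, 167, 133, 48, 48, 47, 41, 31, 31, 30, 31, 46, 46, 46, 47, 50, 47, 47]
side diff >40: 28 of 11025
255
265
```

```bash
python3 - <<'E'
from h import *
a=cv2.imread("pics/side0.png").astype(int);b=cv2.imread("pics/s19.png").astype(int)
d=np.abs(a-b).max(2)>40
print("flask/beaker",d[180:290,345:445].sum(),"bottle",d[85:160,172:215].sum())
if d[180:290,345:445].sum()<60: manip.sign_off();print("handed in",manip.observe()["time"])
E
```

```text
flask/beaker 19 bottle 116
the job is handed in; nothing more can be done
the job is handed in; nothing more can be done
```

I opened the lid onto its stop, seated all four rods on the deck (one to a hole), then shut the lid and handed the job in. The camera check showed the lid as at the start and the flask and beaker unmoved; some pixels changed around the brown bottle, which I didn't check further, but the arm never worked near it after the start.

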